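Re-hang the pastry bin's lid on its hinge pin

ROBOT

A 7-joint arm with a two-finger parallel gripper is mounted at the origin on a cart in front of the work surface, level with it; the furniture and walls round the work are solid. World frame = base frame: x ahead of the robot, y to its left, z up, the work surface at z = 0. Lengths are in m, angles in rad, forces in N, time in s.
With the tool pointing down it reaches from about 0.4 to 0.85 m from the base axis. Payload 6.9 kg.
Tool frame: the origin (TCP) lies on the centre line of the jaws, within the pads' length; the fingertips stand 25 mm ahead of it and the grasp point (between the pads) lies 6 mm ahead of it (finger_overhang is the distance from the TCP to the fingertips, in m); z points along the fingers, y is the line along which they close (so a half turn about z gives the same grasp; the last joint's range is limited). The gripper opens to 85 mm and grips with 20 to 120 N. Pads are 22 mm wide; open, the fingers measure 114 mm over their backs; the gripper's body (76 mm by 85 mm) begins 54 mm behind the grasp point. The pads swing forward as they close: fully open they stand 13 mm farther back than shut.
Start: joints at [1.286, 0.507, -0.238, 1.5, 0.126, 1.149, -0.155], TCP at [0.237, -0.578, 0.256] pointing down, gripper open.
Joint ranges: [-3.08, 3.08], [-0.24, 2.05], [-1.43, 1.35], [0, 2.5], [-1.52, 4.66], [0.17, 1.96], [-2.89, 2.89]. Speed limits (rad/s): [2.39, 2.39, 3.14, 3.14, 3.14, 3.14, 3.14].

INTERFACE

Orientations are given as a unit quaternion [w, x, y, z].
In Python, from bench import * gives the robot as it stands.
- The arm moves only by the shell command python3 -m pendant 'ROWS' [FORCE]. ROWS is JSON, a list of rows, each an object with "gripper": the gripper command: -1 is fully open, 1 is shut, values between are in proportion; "xyz": the shift along the tool's x, y, z in m, a list of three; "roll": the turn about the tool's z in rad. A call has 1 to 8 rows; each row shifts and turns the commanded pose from where the row before left it, along the tool's axes as they then stand; what a row does not reach is not made up. A row lasts 1/10 s, in which the tool goes at most 50 mm and 8.59 degrees, less where a joint would pass 70% of its speed; a pose out of reach is approached as far as the arm can. A call is refused whole if a number of a shift passes 0.05 or a number of a turn 0.15, either way. A call with a gripper value outside its range is refused whole. The fingers move at their own pace and stop on an object; FORCE is the grip in N (left out, the last holds). Time passes only in rows, so rows that do not move let the fingers close. It gives the time, the measured TCP pose, the force, the opening and the grip force at its end, in the units of the state.
- get_obs(): the state, without advancing time (a new reading comes with each control period).
- read_camera(name): name is "scene" or "top" or "wrist"; returns the picture (420x560x3 uint8, red, green, blue); there is no depth.
- camera_info(name): a dict with "intrinsics" (3x3 intrinsics, pixels), "view" (4x4, takes a point from world to camera coordinates). Camera axes: x right, y down, z forward; pixel columns grow to the right and rows downward; lengths in m; the calibration is good to about 2 mm. The wrist camera is an equidistant fisheye: a pixel r from the principal point sees the ray r / f radians off the axis. A picture is of the moment at which its call begins: read the wrist's pose just before it. camera_info takes no time and is no camera call; for the wrist camera it gives the pose at the moment of the call.
- hand_in(): hands the job in; it is judged then, once.
Trained networks look in the newest picture that a camera, given by its name, has taken for a name from the list of things; names that differ only in an ending like _2 or _b are one class to them, and where a whole thing is asked for, a point or a joint stands for the part that bears it (a point fixed in the world has none). Each returns a list of dicts, best first, with "p" (0 to 1); they miss things now and then, are a little off and sometimes report something else, mostly with a low value. They report only what shows in the picture. A call takes as long as a camera call. They do not tell look-alikes from the thing itself.
- boxes_of(camera, thing): "centre" ([x, y, z] in m, in world coordinates, good to about 4 mm: the middle of the surface that is visible of it).
The state is a dict: "clock": time; "joint_pos": joint angles; "joint_velocities": joint speeds; "joint_torque": joint torques, N m; "ee_pos": TCP position; "tcp_rot": TCP orientation; "wrist_force": force on the tool from outside, world axes, zero at the start; "moment": the same for the moment, N m; "opening": finger opening in m; "finger_force": force on a finger pad.
Only numpy, scipy, OpenCV 4.12 (cv2) and the standard library are available. Lean on these libraries where they do the work, as an engineer would, in place of code of your own. Each camera call takes 0.05 s, during which the arm holds its last target. There are 200 camera calls.

TASK

Put the washed lid back on the sloping pastry bin: set it gently on the mouth, hinge knuckles at the top in between the bin's own and its low edge down against the stop lip. Then thread the hinge pin from one end through all five knuckles without forcing it (the bin's three sit on a strip that slides a little up or down, so feel for the bores), and push it in until its head is right up against the end knuckle. Let go, and leave the cups and the shaker where they stand.

Things in the scene. Friction and masses are not known exactly. Their poses are not given: they have to be found in the camera images.
- bin: Light wooden pastry bin fixed to the counter, 160 mm deep (x), 180 mm wide (y). Origin: centre of its underside; +x to its high back, +z up. Its open mouth slopes up at 25 degrees towards +x: rim 110 mm high at the front (x = -80 mm), 184.6 mm at the back (x = +80 mm). Keep the hand clear of the room's pillar (front at x = 0.58 m, y = 0.02 to 0.12 m) and shelf (from x = 0.60 m, 0.56 m up)
- bin_mouth (a point): middle of the bin's sloping mouth, in the plane of its rim, at (0, 0, 147.3) mm in the bin's frame. The seated lid has its origin here and its frame is the bin's turned by -25 degrees about y
- bin_lip (a point): middle of the foot of the wooden stop lip, at (-75.2, 0, 112.2) mm in the bin's frame. The lip stands 7 mm out of the slope along the whole low front edge; the lid's low edge must touch it. Friction holds the lid on the slope wherever it is left, so it must be drawn down the slope until it touches
- bin_hinge (a point): where the middle of the seated lid's hinge axis comes, at (83.1, 0, 198.7) mm in the bin's frame; the axis runs along the bin's y. Fixed to the bin, not to its loose knuckle strip (see bin_knuckles)
- bin_knuckles (a point): on the back, below the hinge. A steel strip, screwed on here through upright slots, carries the bin's three knuckles (tubes 22.4 mm outside, 12 mm bore, plain ends) at y = -83 to -53, -17 to 17 and 53 to 83 mm. It slides up and down against a little friction (1 to 2 N), so the pin can carry it along, and its bores start anywhere from 2 mm below to 6.5 mm above bin_hinge: find them by touch
- lid: Lid, about 0.32 kg: light wooden frame with a clear pane, 176 mm wide (y), from x = -83 mm (low edge, goes against the lip) to x = +78 mm, 8 mm thick; lies flat on the counter at the start. Origin: on the underside, midway across, 83 mm from the low edge; +z out of its upper side, +x towards the hinge edge
- lid_bar (a point): middle of the lid's wooden pull bar, at (15, 0, 34) mm in the lid's frame: a straight bar 96 mm along y, 14 mm thick (x), 16 mm high, 18 mm free below it to the frame and pane, on two posts at its ends
- lid_hinge (a point): middle of the lid's hinge axis, at (97, 0, 11.5) mm in the lid's frame. Two steel knuckles (tubes along y, 22.4 mm outside, 12 mm bore) at y = -50 to -20 and 20 to 50 mm; they go into the 36 mm gaps between the bin's knuckles, 3 mm free on each side
- pin: Steel hinge pin, about 0.09 kg, lying on the counter: straight 10 mm round rod along its x from x = -83 to +93 mm, chamfered to 9.2 mm at its nose, +95 mm; at the other end a small square head, 16 by 16 mm, 6 mm thick (x = -83 to -89 mm). Origin on the rod's axis; it is at bin_hinge when the head is up against an end knuckle. It may go in from either end; there is more room on the bin's +y side
- pin_tip (a point): end of the pin's nose, x = +95 mm on its axis
- pin_head (a point): middle of the outer face of the pin's square head, x = -89 mm on its axis; the last stretch is pushed here
- espresso: small espresso cup with coffee, 63 mm wide, 51 mm high, bystander; origin under its centre
- shaker: shaker with a grey cap, 44 mm wide, 90 mm high, bystander; origin under its centre
- cup: empty white cup, 86 mm wide, 61 mm high, bystander; origin under its centre
There are look-alikes about, which are no part of the job. Of the things that look like the pin, the larger one is meant.

How it is judged:
By the outcome, as a careful person would: the job done as asked, in the order asked, and still so for the second after the job is handed in, with the robot touching nothing.
It also fails if it takes over 72 s, if anything falls off the work surface, if the arm or the gripper's body presses on something with over 40 N, if the wrist force passes 120 N, or if a joint passes its speed limit or range.

## Working session

There is one attempt and no reset: what is moved stays moved. The work goes in short steps, Python scripts to look and compute and a shell command to move; the robot and the scene stay as the last step left them, time stands still between calls to the robot, and variables do not carry over. Pictures are saved under pics/ and viewed, at most 10 in all, crops included, and the job is handed in when it is done.

```bash
ls; mkdir -p pics
python3 - <<'E'
from bench import *
import cv2,numpy as np
np.set_printoptions(precision=4,suppress=True)
o=get_obs();print({k:np.round(v,4) for k,v in o.items()})
a=read_camera("scene");b=read_camera("top")
cv2.imwrite("pics/a.png",cv2.cvtColor(np.hstack([a,b]),cv2.COLOR_RGB2BGR)[:, :])
for c,n in(("scene",a),("top",b)):
    i=camera_info(c);print(c,i["intrinsics"],i["view"])
    cv2.imwrite(f"pics/{c}.png",cv2.cvtColor(n,cv2.COLOR_RGB2BGR))
    for t in ["bin","bin_knuckles","lid","lid_bar","lid_hinge","pin","pin_tip","pin_head","espresso","shaker","cup"]:
        print(t,[(np.round(d["centre"],3).tolist(),round(d["p"],2)) for d in boxes_of(c,t)])
print(get_obs()["clock"])
E
```

```text
pics
{'clock': np.float64(0.0), 'joint_pos': array([ 1.2865,  0.5084, -0.2375,  1.5011,  0.1257,  1.1489, -0.1548]), 'joint_velocities': array([-0.0003,  0.0004, -0.0008,  0.0006,  0.0018, -0.0014,  0.0012]), 'joint_torque': array([  0.0001, -62.0594,  -2.1873, -24.9648,   0.0125,   0.0123,
         0.    ]), 'ee_pos': array([ 0.2372, -0.5777,  0.2554]), 'tcp_rot': array([-0.0009,  0.9811,  0.1936, -0.0002]), 'wrist_force': array([0.785 , 0.6362, 0.0081]), 'moment': array([-0.022 ,  0.0065, -0.0598]), 'finger_force': np.float64(0.0), 'opening': np.float64(0.0852)}
scene [[441.9553   0.     276.241 ]
 [  0.     441.9553 209.7086]
 [  0.       0.       1.    ]] [[-0.5455 -0.8381 -0.0054  0.3218]
 [-0.6078  0.4    -0.6859  0.3662]
 [ 0.577  -0.3709 -0.7277  1.2235]
 [ 0.      0.      0.      1.    ]]
bin [([0.556, -0.429, 0.038], 0.7), ([0.496, -0.151, 0.095], 0.63), ([0.627, 0.26, 0.034], 0.31)]
bin_knuckles [([0.5, -0.153, 0.094], 0.63)]
lid [([0.458, 0.1, 0.009], 0.7)]
lid_bar [([0.454, 0.103, 0.009], 0.71)]
lid_hinge [([0.457, 0.105, 0.004], 0.67)]
pin [([0.44, 0.355, 0.009], 0.56),
[... 412 characters left out ...]
] [[-0.0182 -0.9996 -0.0194  0.0748]
 [-0.9836  0.0213 -0.1789  0.5177]
 [ 0.1793  0.0158 -0.9837  1.7658]
 [ 0.      0.      0.      1.    ]]
bin [([0.503, -0.155, 0.058], 0.68)]
bin_knuckles [([0.505, -0.157, 0.06], 0.9)]
lid [([0.457, 0.098, 0.008], 0.75)]
lid_bar [([0.456, 0.097, 0.008], 0.89)]
lid_hinge [([0.459, 0.096, 0.01], 0.59)]
pin [([0.444, 0.356, 0.01], 0.68), ([0.456, 0.549, 0.011], 0.47), ([0.46, 0.098, 0.008], 0.34)]
pin_tip [([0.448, 0.354, 0.012], 0.53), ([0.45, 0.557, 0.007], 0.45)]
pin_head [([0.445, 0.355, 0.012], 0.56)]
espresso [([0.627, 0.256, 0.031], 0.69)]
shaker [([0.458, -0.383, 0.078], 0.51), ([0.558, -0.428, 0.022], 0.3)]
cup [([0.558, -0.428, 0.025], 0.67)]
1.2
```

View pics/top.png

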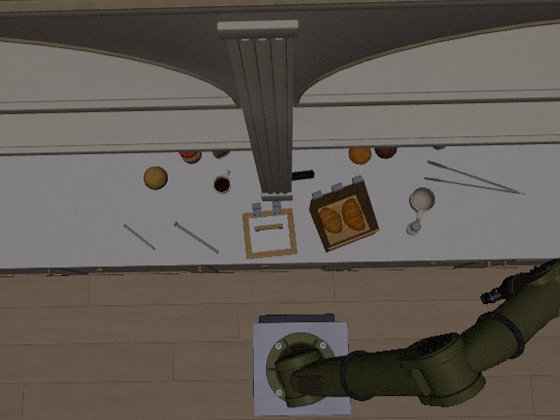

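View pics/scene.png

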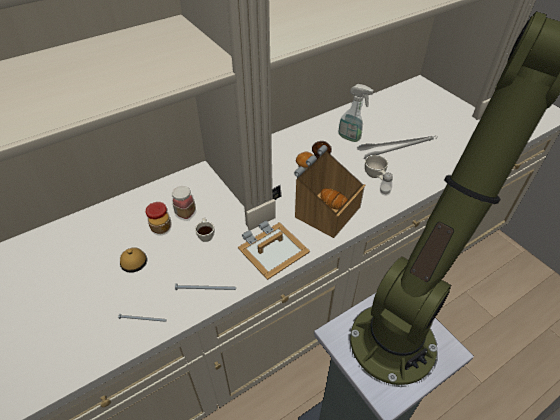

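Top: the large pin runs (175,223)-(218,252) and the small look-alike (124,225)-(155,248). The lid is at about (270,235), with its knuckles at (257,210) and (277,208). The bin is at about (343,215), with knuckles at (317,195), (338,188) and (358,181). The longer pin fits the 184 mm description, so I'll confirm that in a crop.

```bash
python3 - <<'E'
import cv2,numpy as np
t=cv2.imread("pics/top.png")[170:270,110:390];s=cv2.imread("pics/scene.png")[140:330,105:375]
a=cv2.resize(t,(784,280),interpolation=cv2.INTER_CUBIC);b=cv2.resize(s,(455,320),interpolation=cv2.INTER_CUBIC)
c=cv2.resize(cv2.imread("pics/scene.png")[140:240,285:375],(288,320),interpolation=cv2.INTER_CUBIC)
o=np.zeros((600,784,3),np.uint8);o[:280]=a;o[280:,:455]=b;o[280:,470:758]=c
cv2.imwrite("pics/crop.png",np.clip(o*1.5,0,255).astype(np.uint8))
E
cat > h.py <<'E'
from bench import *
import cv2,numpy as np
from scipy.spatial.transform import Rotation as R
np.set_printoptions(precision=4,suppress=True)
def proj(cam,P,ci=None):
    ci=ci or camera_info(cam);K,V=np.array(ci["intrinsics"]),np.array(ci["view"])
    p=np.atleast_2d(P)@V[:3,:3].T+V[:3,3]
    if cam=="wrist":
        r=np.linalg.norm(p[:,:2],axis=1);th=np.arctan2(r,p[:,2]);n=p[:,:2]/r[:,None]*th[:,None]
    else: n=p[:,:2]/p[:,2:]
    return n*[K[0,0],K[1,1]]+K[:2,2]
def ray(cam,uv,z,ci=None):
    ci=ci or camera_info(cam);K,V=np.array(ci["intrinsics"]),np.array(ci["view"])
    n=(np.atleast_2d(uv)-K[:2,2])/[K[0,0],K[1,1]]
    if cam=="wrist":
        r=np.linalg.norm(n,axis=1)[:,None];d=np.hstack([n/r*np.sin(r),np.cos(r)])
    else: d=np.hstack([n,np.ones((len(n),1))])
    d=d@V[:3,:3];c=-V[:3,:3].T@V[:3,3]
    return c+d*((z-c[2])/d[:,2])[:,None]
def tool():
    o=get_obs();q=np.array(o["tcp_rot"]);return np.array(o["ee_pos"]),R.from_quat(q[[1,2,3,0]]).as_matrix(),o
def st():
    p,M,o=tool();print("t",o["clock"],"p",p,"yaw y",np.degrees(np.arctan2(M[1,1],M[0,1])),"F",np.array(o["wrist_force"]),"op",o["opening"],"ff",o["finger_force"],"j7",o["joint_pos"][6])
def go(P,yaw_y):
    """shift in tool axes and roll to make the TCP reach P with tool y at world angle yaw_y (deg, mod 180)"""
    p,M,o=tool();a=np.degrees(np.arctan2(M[1,1],M[0,1]))
    d=(yaw_y-a+90)%180-90   # world turn about +z; tool z is down so roll=-d
    print("tool shift",M.T@(np.array(P)-p),"roll",-np.radians(d),"j7",o["joint_pos"][6])
def snap(cam,name,s=1.0):
    ci=camera_info(cam);im=cv2.cvtColor(read_camera(cam),cv2.COLOR_RGB2BGR)
    cv2.imwrite(f"pics/{name}.png",im);np.savez(f"pics/{name}.npz",K=ci["intrinsics"],V=ci["view"]);return im,ci
def load(name):
    d=np.load(f"pics/{name}.npz");return dict(intrinsics=d["K"],view=d["V"])
E
python3 -c "
from h import *
print(ray('top',[[175,223],[218,252],[124,225],[155,248]],.006))
go([.46,.1,.25],0)
print(np.array(camera_info('wrist')['intrinsics']),tool()[1], np.linalg.inv(np.array(camera_info('wrist')['view']))[:3])"
```

```text
[[0.4984 0.4268 0.006 ]
 [0.3938 0.2761 0.006 ]
 [0.4952 0.6056 0.006 ]
 [0.4121 0.4948 0.006 ]]
tool shift [ 0.4635 -0.5427  0.0063] roll -1.180986127862145 j7 -0.15479575231308573
[[325.1923   0.     275.2865]
 [  0.     325.1923 211.7446]
 [  0.       0.       1.    ]] [[ 0.925   0.38    0.    ]
 [ 0.38   -0.925   0.0001]
 [ 0.0001 -0.0001 -1.    ]] [[ 0.3802 -0.885  -0.2689  0.3059]
 [-0.9249 -0.3638 -0.1104 -0.55  ]
 [-0.0001  0.2907 -0.9568  0.3736]]
```

View pics/crop.png

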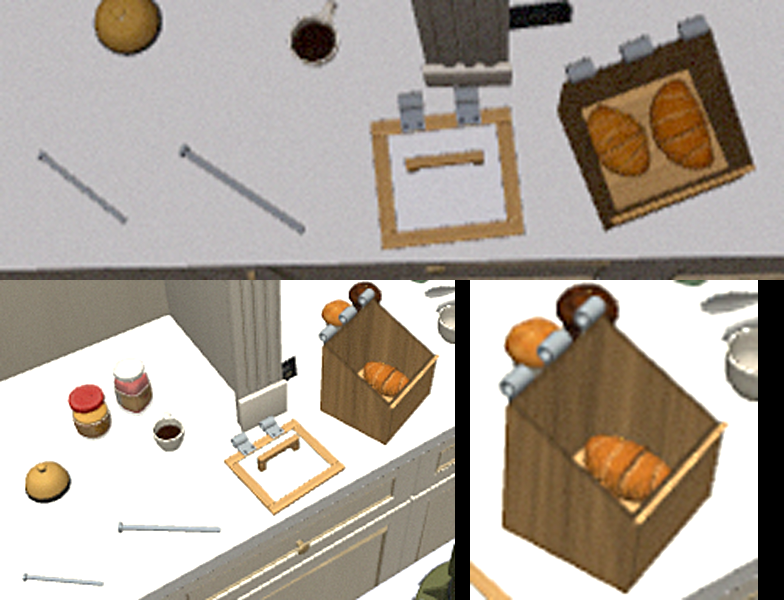

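The large pin spans head (0.498,0.427) to nose (0.394,0.276). That is 183 mm long, so it is the one meant, and the 138 mm rod at left is the look-alike. The lid is yawed about +6° and the bin about +19°. Next I look from above the bin.

```bash
python3 -m pendant '[{"gripper":-1,"xyz":[0.035,-0.028,-0.02],"roll":0},{"gripper":-1,"xyz":[0.035,-0.028,-0.02],"roll":0},{"gripper":-1,"xyz":[0.035,-0.028,-0.02],"roll":0},{"gripper":-1,"xyz":[0.035,-0.028,-0.02],"roll":0},{"gripper":-1,"xyz":[0.035,-0.028,-0.02],"roll":0},{"gripper":-1,"xyz":[0.035,-0.028,-0.02],"roll":0},{"gripper":-1,"xyz":[0.035,-0.028,-0.01],"roll":0},{"gripper":-1,"xyz":[0.035,-0.028,0],"roll":0}]' >/dev/null
python3 -m pendant '[{"gripper":-1,"xyz":[0.035,-0.028,0],"roll":-0.14},{"gripper":-1,"xyz":[0.03,-0.03,0],"roll":-0.14},{"gripper":-1,"xyz":[0.03,-0.03,0],"roll":-0.14},{"gripper":-1,"xyz":[0.03,-0.02,0],"roll":-0.14},{"gripper":-1,"xyz":[0,0,0],"roll":-0.14},{"gripper":-1,"xyz":[0,0,0],"roll":-0.14},{"gripper":-1,"xyz":[0,0,0],"roll":-0.14},{"gripper":-1,"xyz":[0,0,0],"roll":-0.14}]'
python3 -m pendant '[{"gripper":-1,"xyz":[0,0,0],"roll":-0.14},{"gripper":-1,"xyz":[0,0,0],"roll":0},{"gripper":-1,"xyz":[0,0,0],"roll":0}]' >/dev/null
python3 - <<'E'
from h import *
im,ci=snap("wrist","w1")
st()
for t in ["bin","bin_knuckles","lid","lid_bar","lid_hinge"]:
    print(t,[(np.round(d["centre"],3).tolist(),round(d["p"],2)) for d in boxes_of("wrist",t)])
cv2.imwrite("pics/w1b.png",np.clip(cv2.resize(im,(800,600))*1.4,0,255).astype(np.uint8))
E
```

```text
clock: 2.8
ee_pos: [0.4549, -0.1064, 0.3864]
tcp_rot: [0.0, 0.726, 0.687, -0.0]
wrist_force: [0.4, 0.1, -0.3]
opening: 0.0853
finger_force: 0.0
t 3.15 p [ 0.4549 -0.1067  0.3864] yaw y 4.295346367493044 F [ 0.828   0.1804 -0.424 ] op 0.085135785834651 ff 0.0 j7 0.09598385537965488
bin [([0.504, -0.152, 0.084], 0.77)]
bin_knuckles [([0.506, -0.15, 0.082], 0.68)]
lid [([0.462, 0.083, 0.006], 0.86)]
lid_bar [([0.459, 0.077, 0.006], 0.58)]
lid_hinge [([0.466, 0.083, 0.005], 0.8)]
```

View pics/w1b.png

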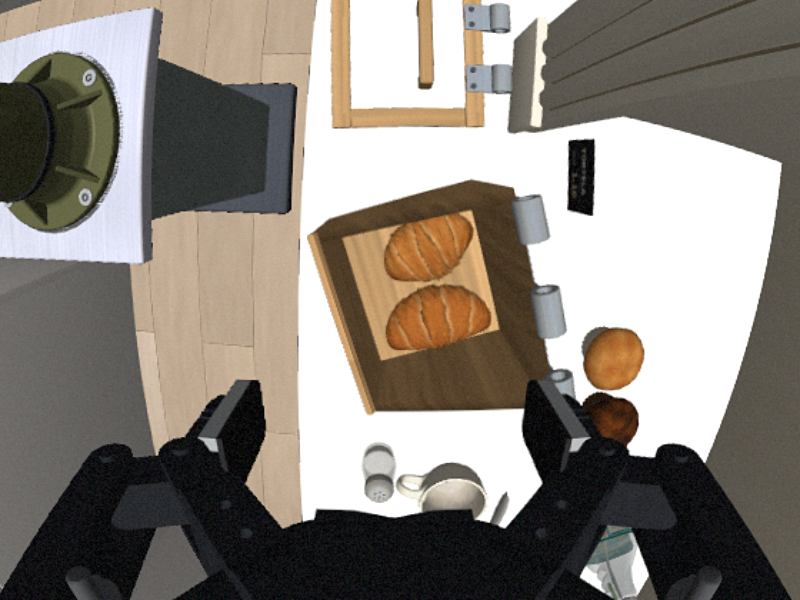

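The wrist view (800x600) shows the lip running (312,235)-(371,412), back rim corner (513,188) and back base corner (470,181). The knuckles are at (531,218), (548,312) and (562,385). The lid's -y side runs (333,125)-(483,124), and its bar's -y end is at (425,86). I'll fit poses from these.

```bash
cat > fit.py <<'E'
from h import *
from scipy.optimize import least_squares
W=lambda a:np.array(a)/(800/560)-0.15; T=lambda a:np.array(a)/2.8+[110,170]-.3
C=lambda a:(np.array(a)-[470,280])/3.2+[285,140]-.3; B=lambda a:(np.array(a)-[0,280])/[455/270,320/190]+[105,140]-.3
ci={"wrist":load("w1"),"top":camera_info("top"),"scene":camera_info("scene")}
def fit(obs,x0,zoff=0):
    def res(v):
        Rz=R.from_euler('z',v[2]).as_matrix();r=[]
        for cam,p,uv in obs:
            P=Rz@(np.array(p)/1000)+[v[0],v[1],zoff]
            r.append((proj(cam,P,ci[cam])[0]-uv))
        return np.concatenate(r)
    s=least_squares(res,x0,loss="soft_l1",f_scale=1.);print(s.x[:2],np.degrees(s.x[2]));print(res(s.x).reshape(-1,2).round(1).tolist());return s.x
b=fit([("wrist",(80,90,184.6),W((513,188))),("wrist",(80,90,0),W((470,181))),("wrist",(-82,90,116),W((312,235))),("wrist",(-82,-90,116),W((370,413))),("wrist",(80,-90,184.6),W((548,408))),
("wrist",(83,68,202),W((531,218))),("wrist",(83,0,202),W((548,312))),
("top",(-82,90,116),T((612,226))),("top",(-82,-90,116),T((752,168))),
("scene",(-80,90,0),C((625,590))),("scene",(80,90,0),C((505,525))),("scene",(-82,90,116),C((637,520))),("scene",(-82,-90,116),C((722,428))),("scene",(-80,-90,0),C((712,500))),("scene",(80,90,184.6),C((510,392)))],[.5,-.155,.33])
l=fit([("wrist",(-83,-88,4),W((333,125))),("wrist",(78,-88,4),W((483,124))),("wrist",(15,-48,38),W((425,86))),("wrist",(97,-35,18),W((497,79))),
("top",(78,88,8),T((370,125))),("top",(78,-88,8),T((512,108))),("top",(-83,88,8),T((383,248))),("top",(-83,-88,8),T((523,235))),("top",(15,48,42),T((407,161))),("top",(15,-48,42),T((483,154))),
("scene",(78,88,4),B((227,462))),("scene",(78,-88,4),B((297,422))),("scene",(-83,-88,4),B((343,467))),("scene",(-83,88,4),B((272,516)))],[.45,.1,.1])
p=fit([("top",(-86,0,8),T((184,150))),("top",(95,0,5),T((303,231))),("scene",(-86,0,8),B((121,527))),("scene",(95,0,5),B((219,530)))],[.45,.355,-2.2])
np.savez("poses.npz",b=b,l=l,p=p)
def wp(v,q): return R.from_euler('z',v[2]).as_matrix()@(np.array(q)/1000)+[v[0],v[1],0]
if __name__=="__main__":
    print("bar",wp(l,(15,0,34)),"hinge",wp(b,(83.1,0,198.7)),"mouth",wp(b,(0,0,147.3)))
    g=wp(l,(15,0,34));go([g[0],g[1],.15],np.degrees(l[2]))
E
python3 fit.py
```

```text
[ 0.4886 -0.1516] 19.813250221048854
[[0.2, -0.3], [0.4, -1.3], [-2.9, -0.8], [-1.5, 1.0], [4.0, -0.4], [0.1, 1.3], [0.6, 0.6], [-0.3, -0.4], [1.3, 0.6], [0.4, 1.8], [-1.0, 0.9], [0.5, 0.5], [2.1, -2.2], [0.1, -1.2], [-1.2, 3.5]]
[0.456  0.0993] 4.475714243345748
[[-1.3, 1.3], [-0.4, 2.4], [0.6, -1.5], [3.9, -0.3], [-0.1, -0.9], [-0.6, 0.2], [-0.8, 1.1], [0.1, 0.7], [-1.0, 1.4], [-0.1, 1.2], [-2.0, -1.4], [-1.2, -2.2], [1.8, 0.3], [0.6, -1.2]]
[0.4458 0.3556] -125.03197400245261
[[-0.3, 0.6], [-0.4, 0.6], [-0.6, -1.0], [0.6, -0.7]]
bar [0.471  0.1005 0.034 ] hinge [ 0.5668 -0.1234  0.1987] mouth [ 0.4886 -0.1516  0.1473]
tool shift [0.2052 0.0321 0.2363] roll -0.0001291921718301112 j7 0.09856205872433058
```

```bash
python3 -m pendant '[{"gripper":-1,"xyz":[0.041,0.0064,0.046],"roll":0},{"gripper":-1,"xyz":[0.041,0.0064,0.046],"roll":0},{"gripper":-1,"xyz":[0.041,0.0064,0.046],"roll":0},{"gripper":-1,"xyz":[0.041,0.0064,0.046],"roll":0},{"gripper":-1,"xyz":[0.041,0.0064,0.046],"roll":0},{"gripper":-1,"xyz":[0,0,0.03],"roll":0},{"gripper":-1,"xyz":[0,0,0.02],"roll":0},{"gripper":-1,"xyz":[0,0,0],"roll":0}]'
python3 - <<'E'
from h import *
im,ci=snap("wrist","w2")
l=np.load("poses.npz")["l"]
go([.471,.1005,.04],np.degrees(l[2]))
f=R.from_euler('z',l[2]).as_matrix()
for q in [(15,48,42),(15,-48,42),(97,50,22),(78,-88,8),(78,88,8),(-83,88,8),(-83,-88,8),(97,-50,22)]:
    uv=proj("wrist",f@(np.array(q)/1000)+[l[0],l[1],0],ci)[0]
    cv2.drawMarker(im,tuple(int(x) for x in uv),(0,0,255),0,10,1)
cv2.imwrite("pics/w2b.png",cv2.resize(im,(800,600)))
E
```

```text
clock: 4.2
ee_pos: [0.4662, 0.0604, 0.1485]
tcp_rot: [-0.002, 0.678, 0.735, -0.002]
wrist_force: [-0.3, -0.4, 0.7]
opening: 0.0854
finger_force: 0.0
tool shift [0.0396 0.0074 0.11  ] roll 0.0009750223932252941 j7 -0.5264283014802223
```

View pics/w2b.png

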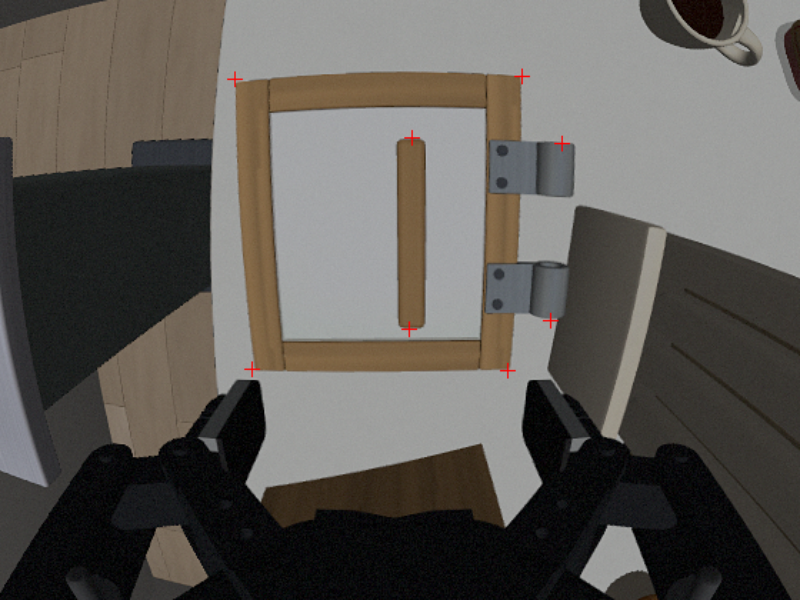

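The projected corners fall on the lid's corners to about 2 px, and the bar is at (411,235), so the pose holds. I grasp.

```bash
python3 -m pendant '[{"gripper":-1,"xyz":[0.02,0.0037,0.03],"roll":0},{"gripper":-1,"xyz":[0.0196,0.0037,0.03],"roll":0},{"gripper":-1,"xyz":[0,0,0.03],"roll":0},{"gripper":-1,"xyz":[0,0,0.018],"roll":0},{"gripper":0.2,"xyz":[0,0,0],"roll":0},{"gripper":1,"xyz":[0,0,0],"roll":0},{"gripper":1,"xyz":[0,0,0],"roll":0},{"gripper":1,"xyz":[0,0,0],"roll":0}]' 30
python3 -m pendant '[{"gripper":1,"xyz":[0,0,0],"roll":0},{"gripper":1,"xyz":[0,0,0],"roll":0},{"gripper":1,"xyz":[0,0,0],"roll":0}]'
python3 -c "
from h import *;st()"
```

```text
clock: 5.05
ee_pos: [0.4728, 0.1003, 0.044]
tcp_rot: [0.001, 0.679, 0.734, 0.001]
wrist_force: [-1.0, 0.0, -0.4]
opening: 0.0282
finger_force: 0.0
clock: 5.35
ee_pos: [0.4723, 0.1002, 0.0437]
tcp_rot: [0.001, 0.679, 0.735, 0.0]
wrist_force: [-1.0, -1.3, 7.9]
opening: 0.0132
finger_force: 29.4
t 5.35 p [0.4723 0.1002 0.0437] yaw y 4.536163472561168 F [-0.9858 -1.2694  7.898 ] op 0.0131862126808477 ff 29.447610676288605 j7 -0.771982257842138
```

```bash
python3 -m pendant '[{"gripper":1,"xyz":[0,-0.002,-0.01],"roll":0},{"gripper":1,"xyz":[0,-0.005,-0.03],"roll":0},{"gripper":1,"xyz":[0,-0.004,-0.045],"roll":0},{"gripper":1,"xyz":[0,-0.004,-0.045],"roll":0},{"gripper":1,"xyz":[0,0,-0.045],"roll":0},{"gripper":1,"xyz":[0,0,-0.045],"roll":0},{"gripper":1,"xyz":[0,0,-0.02],"roll":0},{"gripper":1,"xyz":[0,0,0],"roll":0}]'
python3 - <<'E'
from h import *
st();b=np.load("poses.npz")["b"];go([.4886,-.1516,.279],np.degrees(b[2]))
E
```

```text
clock: 6.15
ee_pos: [0.4575, 0.0999, 0.2858]
tcp_rot: [0.002, 0.679, 0.734, 0.002]
wrist_force: [0.4, 0.4, -3.0]
opening: 0.0136
finger_force: 30.1
t 6.15 p [0.4575 0.0999 0.2858] yaw y 4.5199322827537785 F [ 0.3505  0.4134 -2.993 ] op 0.013575254038399735 ff 30.07537543773651 j7 -0.4492719036314094
tool shift [-0.2532  0.0111  0.0069] roll -0.26691875157756006 j7 -0.4492719036314094
```

```bash
python3 -m pendant '[{"gripper":1,"xyz":[-0.03,0,0],"roll":0},{"gripper":1,"xyz":[-0.04,0,0],"roll":0},{"gripper":1,"xyz":[-0.04,0,0],"roll":0},{"gripper":1,"xyz":[-0.04,0.003,0],"roll":0},{"gripper":1,"xyz":[-0.04,0.004,0],"roll":0},{"gripper":1,"xyz":[-0.04,0.004,0],"roll":0},{"gripper":1,"xyz":[-0.023,0,0],"roll":0},{"gripper":1,"xyz":[0,0,0],"roll":-0.07}]' >/dev/null
python3 -m pendant '[{"gripper":1,"xyz":[0,0,0],"roll":-0.1},{"gripper":1,"xyz":[0,0,0],"roll":-0.097},{"gripper":1,"xyz":[0,0,0],"roll":0},{"gripper":1,"xyz":[0,0,0],"roll":0},{"gripper":1,"xyz":[0,0,0],"roll":0}]'
python3 - <<'E'
from h import *
im,ci=snap("wrist","w3");st();b=np.load("poses.npz")["b"];go([.4886,-.1516,.279],np.degrees(b[2]))
p,M,o=tool()
f=R.from_euler('z',b[2]).as_matrix()
def dr(P,c):
    cv2.drawMarker(im,tuple(int(round(x)) for x in proj("wrist",P,ci)[0]),c,0,8,1)
for y in(83,53,17,-17): dr(f@np.array([.0831,y/1000,.2107])+[b[0],b[1],0],(0,0,255))   # bin knuckle crest, strip neutral
lx,ly=M[:,1],M[:,0]
for q in[(97,50,22.7),(97,20,22.7),(97,-20,22.7),(97,-50,22.7),(78,88,8),(-83,88,8)]:
    dr(p+lx*(q[0]-15)/1000+ly*q[1]/1000+np.array([0,0,(q[2]-43.7)/1000]),(0,255,0))
cv2.imwrite("pics/w3b.png",cv2.resize(im,(800,600)))
E
```

```text
clock: 7.45
ee_pos: [0.4875, -0.152, 0.2821]
tcp_rot: [-0.001, 0.576, 0.818, -0.0]
wrist_force: [1.2, -0.3, -2.5]
opening: 0.0133
finger_force: 30.1
t 7.5 p [ 0.4876 -0.152   0.2823] yaw y 19.736580742577015 F [-0.2185 -0.0904 -2.5151] op 0.013401690050305774 ff 30.07540225982666 j7 0.3079103461322413
tool shift [0.     0.0011 0.0033] roll -0.0013381348351205616 j7 0.3079103461322413
```

View pics/w3b.png

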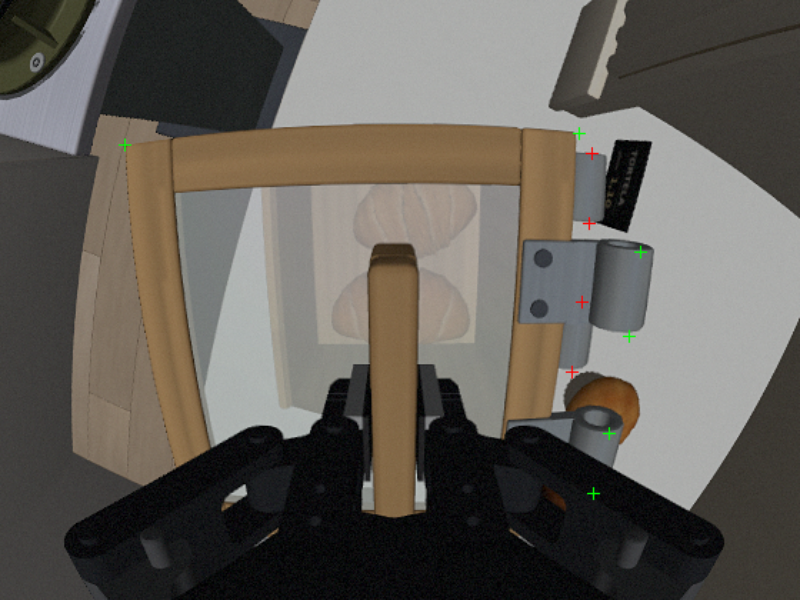

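The lid hangs level. Its visible +y knuckle is at (624,288), between the bin's knuckles at (591,188) and (575,345), and the predictions match to about 1 mm. I lower it.

```bash
python3 -m pendant '[{"gripper":1,"xyz":[-0.0005,0.001,0.02],"roll":0},{"gripper":1,"xyz":[0,0,0.02],"roll":0},{"gripper":1,"xyz":[0,0,0.006],"roll":0},{"gripper":1,"xyz":[0,0,0],"roll":0},{"gripper":1,"xyz":[0,0,0.003],"roll":0},{"gripper":1,"xyz":[0,0,0.002],"roll":0},{"gripper":1,"xyz":[0,0,0],"roll":0}]' 20
python3 -m pendant '[{"gripper":1,"xyz":[0,0,0.002],"roll":0},{"gripper":1,"xyz":[0,0,0.002],"roll":0},{"gripper":1,"xyz":[0,0,0],"roll":0}]'
python3 -m pendant '[{"gripper":1,"xyz":[0,-0.0002,0.002],"roll":0},{"gripper":1,"xyz":[0,-0.0002,0.002],"roll":0},{"gripper":1,"xyz":[0,0,0],"roll":0}]'
```

```text
clock: 8.2
ee_pos: [0.4891, -0.1523, 0.2319]
tcp_rot: [0.0, 0.575, 0.818, 0.0]
wrist_force: [-0.6, -0.1, -2.0]
opening: 0.0135
finger_force: 30.0
clock: 8.5
ee_pos: [0.489, -0.1523, 0.2275]
tcp_rot: [0.0, 0.575, 0.818, 0.0]
wrist_force: [0.7, -0.5, -2.2]
opening: 0.0134
finger_force: 30.1
clock: 8.8
ee_pos: [0.4883, -0.1526, 0.2241]
tcp_rot: [0.0, 0.575, 0.818, -0.0]
wrist_force: [-4.6, -0.4, 6.5]
opening: 0.0133
finger_force: 37.0
```

Contact with the rim is at TCP z ≈ 0.227. Now I open the jaws stepwise while lowering, so the lid tilts under control.

```bash
python3 -m pendant '[{"gripper":0.64,"xyz":[0,0,0],"roll":0},{"gripper":0.64,"xyz":[0,0,0],"roll":0},{"gripper":0.64,"xyz":[0,-0.0006,0.002],"roll":0},{"gripper":0.63,"xyz":[0,-0.0006,0.002],"roll":0},{"gripper":0.63,"xyz":[0,0,0],"roll":0}]' 20
python3 -m pendant '[{"gripper":0.62,"xyz":[0,-0.0005,0.003],"roll":0},{"gripper":0.61,"xyz":[0,-0.0005,0.003],"roll":0},{"gripper":0.6,"xyz":[0,0,0.002],"roll":0},{"gripper":0.6,"xyz":[0,0,0],"roll":0}]'
```

```text
clock: 9.3
ee_pos: [0.4877, -0.1526, 0.2195]
tcp_rot: [0.0, 0.575, 0.818, 0.0]
wrist_force: [1.2, 0.6, -1.0]
opening: 0.0155
finger_force: 7.4
clock: 9.7
ee_pos: [0.4864, -0.1532, 0.2113]
tcp_rot: [-0.0, 0.575, 0.818, -0.0]
wrist_force: [0.4, -1.2, -0.5]
opening: 0.0169
finger_force: 7.0
```

```bash
python3 -m pendant '[{"gripper":0.59,"xyz":[0,-0.0001,0.003],"roll":0},{"gripper":0.58,"xyz":[0,-0.0001,0.003],"roll":0},{"gripper":0.575,"xyz":[0,0,0.003],"roll":0},{"gripper":0.57,"xyz":[0,0,0.003],"roll":0},{"gripper":0.56,"xyz":[0,0.0003,0.002],"roll":0},{"gripper":0.56,"xyz":[0,0,0],"roll":0}]'
python3 - <<'E'
from h import *
im,ci=snap("wrist","w4");st()
cv2.imwrite("pics/w4b.png",cv2.resize(im,(800,600)))
E
```

```text
clock: 10.3
ee_pos: [0.4859, -0.1534, 0.1973]
tcp_rot: [-0.001, 0.575, 0.818, -0.001]
wrist_force: [-2.4, -1.3, 0.7]
opening: 0.0186
finger_force: 1.7
t 10.35 p [ 0.4859 -0.1534  0.1973] yaw y 19.805320387954946 F [-2.9935 -2.272   0.1198] op 0.018512916737797244 ff 1.724170150300779 j7 0.2292311977709454
```

View pics/w4b.png

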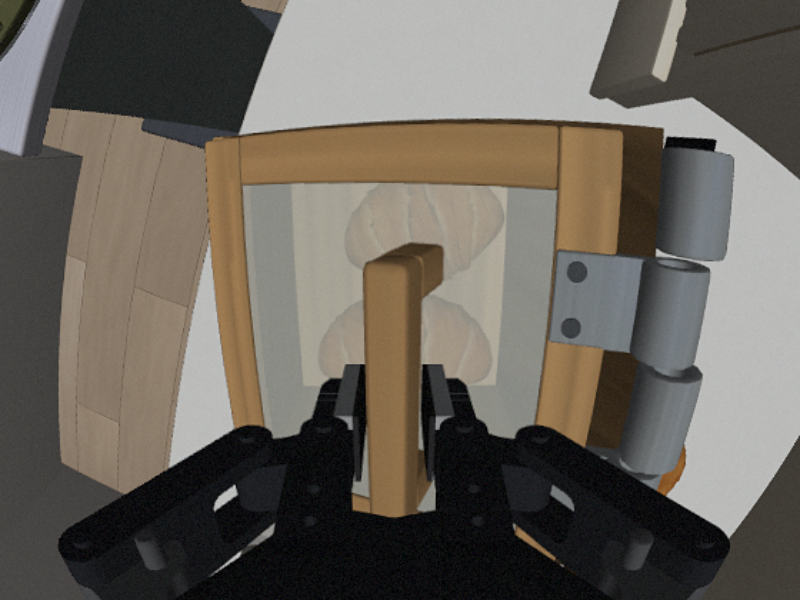

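The lid is tilted nearly to the slope and its knuckles sit between the bin's ((672,312) between (696,205) and (662,420)). By the numbers it is about 2 mm too far down the slope, so its edge may be on the lip. I shift it up the slope, then lower and release.

```bash
python3 -m pendant '[{"gripper":0.56,"xyz":[0,0.003,-0.001],"roll":0},{"gripper":0.56,"xyz":[0,0.003,-0.001],"roll":0},{"gripper":0.56,"xyz":[0,0.001,0],"roll":0},{"gripper":0.56,"xyz":[0,0,0],"roll":0}]'
python3 -m pendant '[{"gripper":0.55,"xyz":[0,0,0.002],"roll":0},{"gripper":0.54,"xyz":[0,0,0.002],"roll":0},{"gripper":0.53,"xyz":[0,0,0],"roll":0},{"gripper":0.53,"xyz":[0,0,0],"roll":0}]'
python3 - <<'E'
from h import *
im,ci=snap("wrist","w5");st()
cv2.imwrite("pics/w5b.png",cv2.resize(im,(800,600)))
E
```

```text
clock: 10.75
ee_pos: [0.4937, -0.1503, 0.1996]
tcp_rot: [0.0, 0.575, 0.818, 0.0]
wrist_force: [-1.0, 0.6, -0.8]
opening: 0.0187
finger_force: 2.9
clock: 11.15
ee_pos: [0.4934, -0.1506, 0.1957]
tcp_rot: [0.0, 0.575, 0.818, 0.0]
wrist_force: [0.5, 0.3, -0.3]
opening: 0.0202
finger_force: 0.1
t 11.2 p [ 0.4934 -0.1506  0.1958] yaw y 19.829989692102085 F [ 0.6913 -0.2232  0.0684] op 0.020070544490944323 ff 0.12143209227360785 j7 0.21850537728216532
```

View pics/w5b.png

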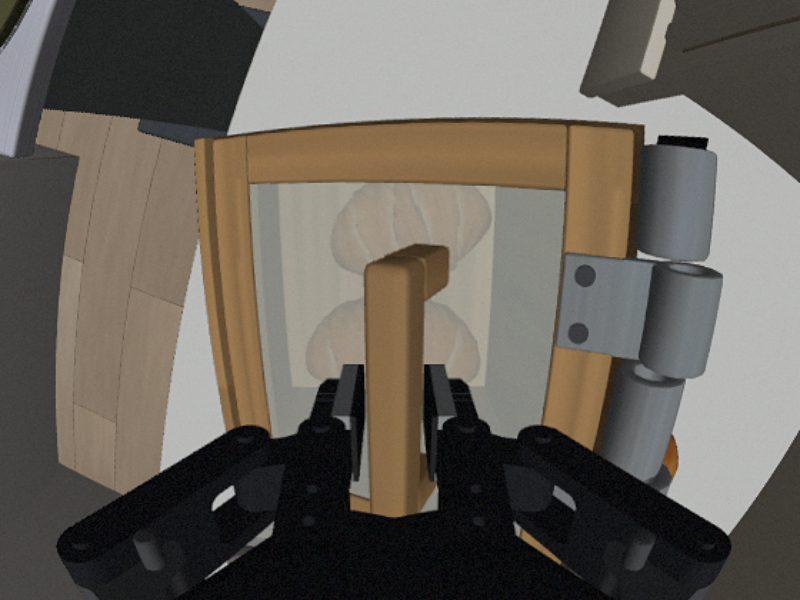

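The lip now shows at the left (205,290) with the lid edge up-slope of it, and the lid lies flat. Now I draw it down to the lip.

```bash
python3 -m pendant '[{"gripper":0.53,"xyz":[0,-0.0015,0.0007],"roll":0},{"gripper":0.53,"xyz":[0,-0.0015,0.0007],"roll":0},{"gripper":0.53,"xyz":[0,0,0],"roll":0}]'
python3 -m pendant '[{"gripper":0.53,"xyz":[0,-0.0015,0.0007],"roll":0},{"gripper":0.53,"xyz":[0,0,0],"roll":0}]'
python3 -m pendant '[{"gripper":0.53,"xyz":[0,-0.0012,0.0005],"roll":0},{"gripper":0.53,"xyz":[0,0,0],"roll":0}]'
python3 -m pendant '[{"gripper":0.53,"xyz":[0,-0.001,0.0003],"roll":0},{"gripper":0.53,"xyz":[0,0,0],"roll":0}]'
```

```text
clock: 11.5
ee_pos: [0.49, -0.1519, 0.1942]
tcp_rot: [-0.0, 0.575, 0.818, -0.0]
wrist_force: [-0.4, 0.1, -0.1]
opening: 0.02
finger_force: 0.0
clock: 11.7
ee_pos: [0.4887, -0.1524, 0.1935]
tcp_rot: [-0.0, 0.575, 0.818, -0.0]
wrist_force: [0.3, -0.4, 0.1]
opening: 0.0202
finger_force: 0.0
clock: 11.9
ee_pos: [0.4881, -0.1525, 0.1932]
tcp_rot: [0.0, 0.575, 0.818, 0.0]
wrist_force: [0.8, 0.2, 0.4]
opening: 0.0201
finger_force: 0.6
clock: 12.1
ee_pos: [0.4878, -0.1525, 0.1931]
tcp_rot: [0.001, 0.575, 0.818, 0.001]
wrist_force: [2.6, 3.3, 1.0]
opening: 0.0203
finger_force: 2.1
```

```bash
python3 -m pendant '[{"gripper":0.53,"xyz":[0,-0.001,0.0],"roll":0},{"gripper":0.53,"xyz":[0,0,0],"roll":0}]'
python3 -m pendant '[{"gripper":0.53,"xyz":[0,-0.001,0],"roll":0},{"gripper":0.53,"xyz":[0,0,0],"roll":0}]'
python3 - <<'E'
from h import *
im,ci=snap("wrist","w6");st()
E
```

```text
clock: 12.3
ee_pos: [0.4875, -0.1526, 0.1934]
tcp_rot: [0.001, 0.574, 0.819, 0.001]
wrist_force: [5.3, 2.8, 1.4]
opening: 0.0202
finger_force: 3.0
clock: 12.5
ee_pos: [0.4872, -0.1527, 0.1937]
tcp_rot: [0.002, 0.574, 0.819, 0.002]
wrist_force: [6.3, 3.0, 1.8]
opening: 0.02
finger_force: 3.6
t 12.55 p [ 0.4872 -0.1527  0.1937] yaw y 19.882046353286505 F [5.5832 4.0124 2.33  ] op 0.02028417494590711 ff 3.623789381235838 j7 0.225817793683528
```

The lid is firm against the lip: 7 N and no travel. I release it and go up, then across to the pin.

```bash
python3 -m pendant '[{"gripper":0.3,"xyz":[0,0,0],"roll":0},{"gripper":0.1,"xyz":[0,0,0],"roll":0},{"gripper":0.1,"xyz":[0,0.001,-0.01],"roll":0},{"gripper":0.1,"xyz":[0,0,-0.03],"roll":0},{"gripper":0,"xyz":[0,0,-0.045],"roll":0},{"gripper":0,"xyz":[0,0,-0.035],"roll":0},{"gripper":0,"xyz":[0,0,0],"roll":0},{"gripper":0,"xyz":[0,0,0],"roll":0}]'
python3 - <<'E'
from h import *
im,ci=snap("wrist","w7");st();go([.4837,.4097,.15],-35)
b=np.load("poses.npz")["b"]
f=R.from_euler('z',b[2]).as_matrix()@np.eye(3); Ry=R.from_euler('y',-25,degrees=True).as_matrix()
for q in[(97,50,22.7),(97,20,22.7),(78,88,8),(-83,88,8),(78,-88,8)]:
    P=f@(Ry@(np.array(q)/1000)+[0,0,.1473])+[b[0],b[1],0]
    cv2.drawMarker(im,tuple(int(round(x)) for x in proj("wrist",P,ci)[0]),(0,255,0),0,8,1)
cv2.imwrite("pics/w7b.png",cv2.resize(im,(800,600)))
E
```

```text
clock: 13.35
ee_pos: [0.4858, -0.1536, 0.3135]
tcp_rot: [0.001, 0.575, 0.818, -0.0]
wrist_force: [-0.1, -0.3, -1.0]
opening: 0.0424
finger_force: 0.0
t 13.4 p [ 0.4853 -0.1536  0.3125] yaw y 19.79570274061014 F [-0.6609 -1.1883  0.4871] op 0.0424892210051921 ff 0.0 j7 0.3357552620419381
tool shift [0.5305 0.1895 0.1623] roll 0.9563654287677272 j7 0.3357552620419381
```

View pics/w7b.png

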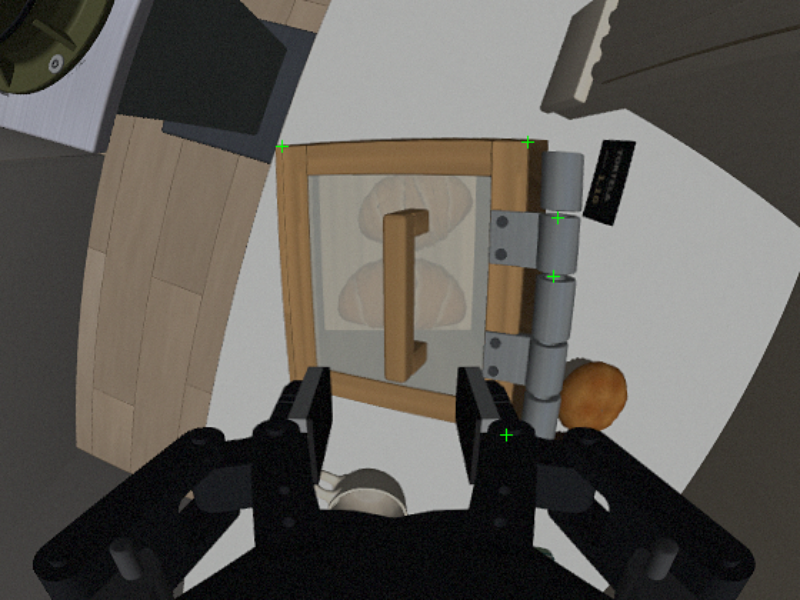

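The lid is seated. Its corners (282,146) and (528,142) match the seated prediction to about 2 px, the lip is visible below the low edge, and the knuckles interleave. On to the pin.

```bash
python3 -m pendant '[{"gripper":0,"xyz":[0.02,0.007,0],"roll":0},{"gripper":0,"xyz":[0.044,0.0157,0],"roll":0},{"gripper":0,"xyz":[0.044,0.0157,0],"roll":0},{"gripper":0,"xyz":[0.044,0.0157,0],"roll":0},{"gripper":0,"xyz":[0.044,0.0157,0],"roll":0},{"gripper":0,"xyz":[0.044,0.0157,0],"roll":0},{"gripper":0,"xyz":[0.044,0.0157,0],"roll":0},{"gripper":0,"xyz":[0.044,0.0157,0.01],"roll":0}]' >/dev/null
python3 -m pendant '[{"gripper":0,"xyz":[0.044,0.0157,0.02],"roll":0},{"gripper":0,"xyz":[0.044,0.0157,0.02],"roll":0},{"gripper":0,"xyz":[0.044,0.0157,0.02],"roll":0},{"gripper":0,"xyz":[0.044,0.0157,0.02],"roll":0},{"gripper":0,"xyz":[0,0,0.02],"roll":0.13},{"gripper":0,"xyz":[0,0,0.02],"roll":0.13},{"gripper":0,"xyz":[0,0,0.02],"roll":0.13},{"gripper":0,"xyz":[0,0,0],"roll":0.13}]' >/dev/null
python3 -m pendant '[{"gripper":0,"xyz":[0,0,0],"roll":0.13},{"gripper":0,"xyz":[0,0,0],"roll":0.13},{"gripper":0,"xyz":[0,0,0],"roll":0.13},{"gripper":0,"xyz":[0,0,0],"roll":0.04},{"gripper":0,"xyz":[0,0,0],"roll":0}]'
python3 - <<'E'
from h import *
im,ci=snap("wrist","w8");st();go([.4837,.4097,.0275],-35)
p=np.load("poses.npz")["p"];d=np.array([np.cos(p[2]),np.sin(p[2]),0])
for x,z in((-89,8),(-66,7.5),(95,5)):
    P=np.array([p[0],p[1],z/1000])+d*x/1000
    u=proj("wrist",P,ci)[0];print(x,P,u)
    cv2.drawMarker(im,tuple(int(round(v)) for v in u),(0,0,255),0,8,1)
for t in("pin","pin_head"): print(t,[(np.round(d["centre"],4),round(d["p"],2)) for d in boxes_of("wrist",t)])
cv2.imwrite("pics/w8b.png",cv2.resize(im,(800,600)))
E
```

```text
clock: 15.5
ee_pos: [0.4833, 0.378, 0.1625]
tcp_rot: [0.0, 0.885, 0.465, -0.001]
wrist_force: [-0.7, -0.6, 0.5]
opening: 0.0427
finger_force: 0.0
t 15.55 p [0.4834 0.3781 0.1627] yaw y -34.52119786775756 F [ 0.2041 -0.3176  0.8118] op 0.042857276272983365 ff 0.0 j7 -1.5943782384444958
tool shift [ 0.0266 -0.0176  0.1352] roll 0.008356673673199802 j7 -1.5943782384444958
-89 [0.4969 0.4284 0.008 ] [254.5673 145.0197]
-66 [0.4837 0.4096 0.0075] [254.7237 171.9045]
95 [0.3912 0.2778 0.005 ] [257.3521 326.4095]
pin [(array([0.4491, 0.5486, 0.0131]), 0.66), (array([0.4509, 0.3674, 0.0086]), 0.64)]
pin_head [(array([0.4505, 0.3712, 0.0119]), 0.63), (array([0.4454, 0.5484, 0.0086]), 0.58)]
```

View pics/w8b.png

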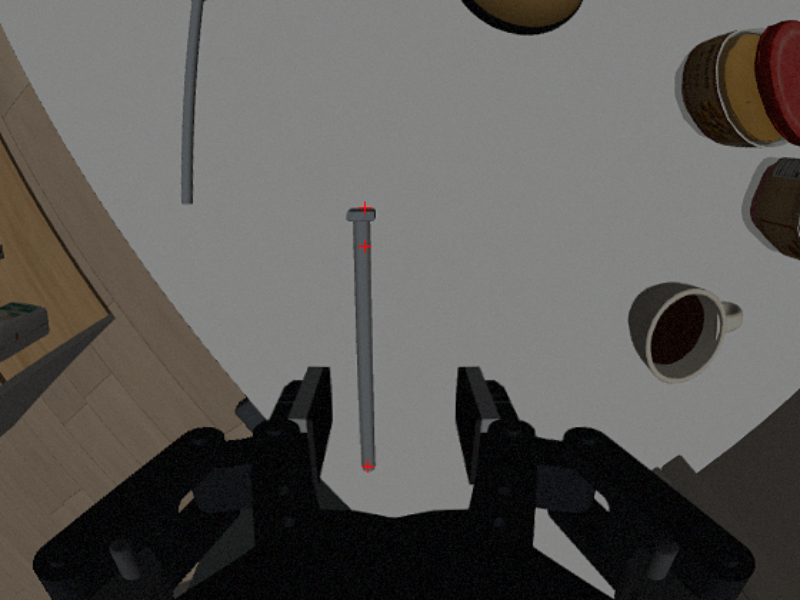

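The large pin's head is at (361,213) and its nose at (368,468). Its yaw matches the tool and the head is 1.6 mm left of prediction. I grasp 23 mm from the head face.

```bash
python3 -m pendant '[{"gripper":0,"xyz":[0.0133,-0.0095,0.04],"roll":0},{"gripper":0,"xyz":[0.0133,-0.0094,0.04],"roll":0},{"gripper":0,"xyz":[0,0,0.035],"roll":0},{"gripper":0,"xyz":[0,0,0.018],"roll":0},{"gripper":0.3,"xyz":[0,0,0],"roll":0},{"gripper":0.5,"xyz":[0,0,0.001],"roll":0},{"gripper":0.6,"xyz":[0,0,0],"roll":0}]' 60
python3 -c "
from h import *;st();go([.4837-.0011,.4097+.0007,.0275],-34.5)"
```

```text
clock: 16.35
ee_pos: [0.4843, 0.4119, 0.0314]
tcp_rot: [-0.0, 0.885, 0.465, 0.001]
wrist_force: [-0.1, -0.2, 0.7]
opening: 0.0172
finger_force: 0.0
t 16.35 p [0.4843 0.4119 0.0314] yaw y -34.60803548856669 F [-0.0838 -0.2361  0.7075] op 0.017210268779573715 ff 0.0 j7 -1.7091932675990675
tool shift [-0.0022 -0.0005  0.0039] roll -0.0018855749844893426 j7 -1.7091932675990675
```

```bash
python3 -m pendant '[{"gripper":0.6,"xyz":[-0.002,-0.0005,0.0035],"roll":0},{"gripper":0.6,"xyz":[0,0,0],"roll":0},{"gripper":1,"xyz":[0,0,0],"roll":0},{"gripper":1,"xyz":[0,0,0],"roll":0},{"gripper":1,"xyz":[0,0,0],"roll":0},{"gripper":1,"xyz":[0,0,0],"roll":0}]' 60
python3 -m pendant '[{"gripper":1,"xyz":[0,0,-0.01],"roll":0},{"gripper":1,"xyz":[0,0,-0.04],"roll":0},{"gripper":1,"xyz":[0,0,-0.045],"roll":0},{"gripper":1,"xyz":[0,0,-0.045],"roll":0},{"gripper":1,"xyz":[0,0,-0.045],"roll":0},{"gripper":1,"xyz":[0,0,-0.015],"roll":0},{"gripper":1,"xyz":[0,0,0],"roll":0},{"gripper":1,"xyz":[0,0,0],"roll":0}]'
python3 - <<'E'
from h import *
im,ci=snap("wrist","w9");st()
p,M,o=tool()
# pin in tool frame: grip at pin x=-66; nose 161 mm along -tool x
for x,dz in((-89,0),(95,0),(95,-.003),(95,-.006)):
    P=p-M[:,0]*(x+66)/1000+np.array([0,0,-.0205+dz]);u=proj("wrist",P,ci)[0];print(x,dz,u*800/560)
    cv2.drawMarker(im,tuple(int(round(v)) for v in u),(0,0,255),0,6,1)
a=cv2.resize(im[100:380,150:350],None,fx=2.1,fy=2.1,interpolation=cv2.INTER_CUBIC)
cv2.imwrite("pics/w9b.png",np.clip(a*1.4,0,255).astype(np.uint8))
E
```

```text
clock: 16.95
ee_pos: [0.4823, 0.41, 0.0273]
tcp_rot: [0.0, 0.885, 0.465, 0.0]
wrist_force: [-1.3, -2.9, 6.4]
opening: 0.0073
finger_force: 58.8
clock: 17.75
ee_pos: [0.4818, 0.4096, 0.2261]
tcp_rot: [0.0, 0.885, 0.465, -0.0]
wrist_force: [0.4, 0.5, -0.6]
opening: 0.0071
finger_force: 58.7
t 17.8 p [0.4816 0.4093 0.2251] yaw y -34.60077623203883 F [-0.1786 -0.1005 -1.2864] op 0.007572496693158203 ff 58.698633313179016 j7 -1.599120881709981
-89 0 [393.4979 330.3627]
95 0 [393.3771 648.1981]
95 -0.003 [393.3763 643.8235]
95 -0.006 [393.3755 639.4978]
```

View pics/w9b.png

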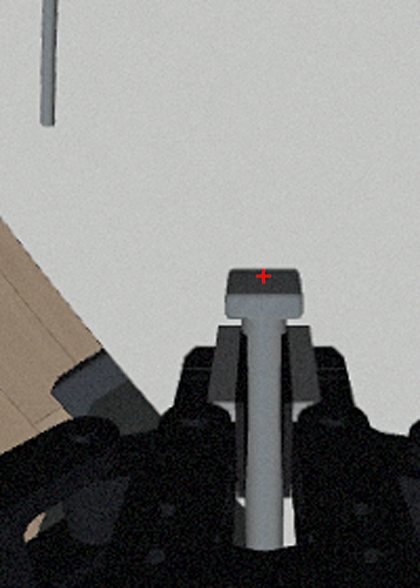

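The pin is in hand with its head at (264,290) in the crop, square to the jaws. I refine the hinge axis position from picture w7, using the knuckle silhouettes.

```bash
cat > sil.py <<'E'
from h import *
im=cv2.imread("pics/w7.png");ci=load("w7");b=np.load("poses.npz")["b"]
f=R.from_euler('z',b[2]).as_matrix()
# sample silhouettes: for each knuckle midpoint, predicted left/right edge columns for (dx,s); measured edges by grabbing gradient along the projected cross line
V=ci["view"];cam=-V[:3,:3].T@V[:3,3]
def edges(y,dx,s):
    c=f@np.array([.0831+dx,y/1000,.1987+s])+[b[0],b[1],0]
    ex=f@np.array([1,0,0]);ez=np.array([0,0,1.])
    v=cam-c;a,h=v@ex,v@ez;D=np.hypot(a,h);ph=np.arctan2(h,a);k=np.arccos(.0112/D)
    return [proj("wrist",c+.0112*(np.cos(t)*ex+np.sin(t)*ez),ci)[0] for t in(ph+k,ph-k)]
g=cv2.cvtColor(cv2.GaussianBlur(im,(3,3),0),cv2.COLOR_BGR2GRAY).astype(float)
for y in(74,68,62,42,35,28,8,0,-8):
    L,Rr=edges(y,0,0);n=(Rr-L)/np.linalg.norm(Rr-L);w=np.linalg.norm(Rr-L)
    t=np.arange(-8,w+8,.25);pts=L+t[:,None]*n
    pr=cv2.remap(g.astype(np.float32),pts[:,0].astype(np.float32)[None],pts[:,1].astype(np.float32)[None],1)[0]
    d=np.gradient(pr)
    iL=np.argsort(-abs(d)*(abs(t)<6))[0];iR=np.argsort(-abs(d)*(abs(t-w)<6))[0]
    J=[(np.array(edges(y,*q))-np.array([L,Rr]))@n for q in((.001,0),(0,.001))]
    print(y,"pred w",w.round(1),"left off",t[iL],"right off",(t[iR]-w).round(2),"px/mm dx",J[0].round(2),"s",J[1].round(2))
E
python3 sil.py
```

```text
74 pred w 29.9 left off 3.5 right off 0.86 px/mm dx [1.27 1.23] s [0.41 0.52]
68 pred w 29.8 left off 4.0 right off 5.94 px/mm dx [1.27 1.22] s [0.41 0.52]
62 pred w 29.7 left off 4.0 right off 4.27 px/mm dx [1.26 1.22] s [0.41 0.52]
42 pred w 29.3 left off 0.5 right off -0.1 px/mm dx [1.24 1.2 ] s [0.41 0.52]
35 pred w 29.2 left off 0.0 right off 0.06 px/mm dx [1.24 1.2 ] s [0.41 0.51]
28 pred w 29.0 left off -0.25 right off -0.27 px/mm dx [1.23 1.19] s [0.4  0.51]
8 pred w 28.5 left off 3.25 right off 0.79 px/mm dx [1.21 1.17] s [0.4 0.5]
0 pred w 28.2 left off 3.5 right off 0.29 px/mm dx [1.2  1.16] s [0.39 0.49]
-8 pred w 27.9 left off 3.5 right off 0.3 px/mm dx [1.18 1.15] s [0.39 0.48]
```

```bash
python3 -m pendant '[{"gripper":1,"xyz":[0,0,0],"roll":-0.1},{"gripper":1,"xyz":[0,0,0],"roll":-0.14},{"gripper":1,"xyz":[0,0,0],"roll":-0.14},{"gripper":1,"xyz":[0,0,0],"roll":-0.14},{"gripper":1,"xyz":[0,0,0],"roll":-0.14},{"gripper":1,"xyz":[0,0,0],"roll":-0.14},{"gripper":1,"xyz":[0,0,0],"roll":-0.149},{"gripper":1,"xyz":[0,0,0],"roll":0}]' 80
python3 - <<'E'
from h import *
st();b=np.load("poses.npz")["b"];P=R.from_euler('z',b[2]).as_matrix()@np.array([.0831,.270,0])+[b[0],b[1],.2223];print(P);go(P,np.degrees(b[2]))
E
```

```text
clock: 18.6
ee_pos: [0.4817, 0.4093, 0.2243]
tcp_rot: [-0.001, 0.574, 0.819, -0.002]
wrist_force: [0.7, 0.6, -0.2]
opening: 0.006
finger_force: 79.8
t 18.6 p [0.4817 0.4093 0.2243] yaw y 19.89978739186496 F [ 0.6602  0.5751 -0.2112] op 0.0059972811717087585 ff 79.82513666152954 j7 -0.7846573009417608
[0.4753 0.1306 0.2223]
tool shift [-0.2599 -0.1009  0.0025] roll 0.0015103585561019534 j7 -0.7846573009417608
```

```bash
python3 -m pendant '[{"gripper":1,"xyz":[-0.02,-0.0081,0.001],"roll":0},{"gripper":1,"xyz":[-0.04,-0.0155,0.001],"roll":0},{"gripper":1,"xyz":[-0.04,-0.0155,0],"roll":0},{"gripper":1,"xyz":[-0.04,-0.0155,0],"roll":0},{"gripper":1,"xyz":[-0.04,-0.0155,0],"roll":0},{"gripper":1,"xyz":[-0.04,-0.0155,0],"roll":0},{"gripper":1,"xyz":[-0.0399,-0.0153,0],"roll":0},{"gripper":1,"xyz":[0,0,0],"roll":0}]' >/dev/null
python3 -m pendant '[{"gripper":1,"xyz":[0,0,0],"roll":0},{"gripper":1,"xyz":[0,0,0],"roll":0}]'
python3 - <<'E'
from h import *
im,ci=snap("wrist","w10");st();b=np.load("poses.npz")["b"];f=R.from_euler('z',b[2]).as_matrix()
P=f@np.array([.0831,.270,0])+[b[0],b[1],.2223];go(P,np.degrees(b[2]))
s=read_camera("scene");cs=camera_info("scene");s=cv2.cvtColor(s,cv2.COLOR_RGB2BGR)
p,M,o=tool()
cv2.imwrite("pics/s10.png",s)
n=p-M[:,0]*.161+np.array([0,0,-.0224]);h=p+M[:,0]*.022+np.array([0,0,-.0193])
k=f@np.array([.0831,.083,.1987])+[b[0],b[1],0];u=[proj("scene",q,cs)[0] for q in(n,h,k)];print(u)
c0=(u[0]-[55,45]).astype(int);c=s[c0[1]:c0[1]+75,c0[0]:c0[0]+110]
c=cv2.resize(c,None,fx=7,fy=7,interpolation=cv2.INTER_CUBIC)
for q,col in zip(u,((0,0,255),(255,0,0),(0,255,0))): cv2.drawMarker(c,tuple(int(v) for v in (q-c0)*7+3.5),col,0,14,1)
cv2.imwrite("pics/s10b.png",np.clip(c*1.2,0,255).astype(np.uint8))
E
```

```text
clock: 19.6
ee_pos: [0.4748, 0.1324, 0.2243]
tcp_rot: [-0.001, 0.576, 0.818, 0.0]
wrist_force: [0.4, 0.9, -1.1]
opening: 0.0062
finger_force: 79.9
t 19.65 p [0.4748 0.1328 0.2244] yaw y 19.78964234530927 F [ 0.1073  0.5081 -1.8042] op 0.006506994104489205 ff 79.85756635665894 j7 -0.36350669239928757
tool shift [-0.0022 -0.0003  0.0021] roll -0.00041203516105746526 j7 -0.36350669239928757
[array([291.3379, 177.4199]), array([254.615 , 210.6999]), array([296.6296, 173.3699])]
```

View pics/s10b.png

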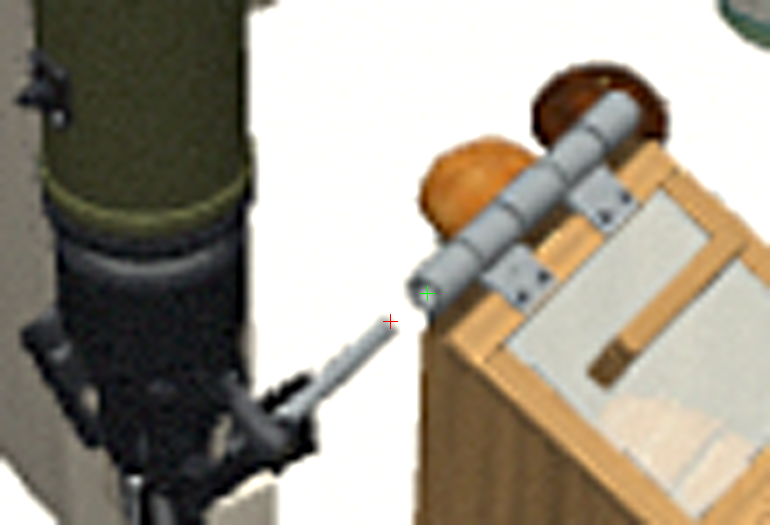

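The scene crop shows the pin's nose at (391,322) in line with the end knuckle's bore at about (425,290). That makes 12 pictures viewed, two over the limit of 10, so I view no more and go on by touch and numbers.

```bash
python3 -m pendant '[{"gripper":1,"xyz":[-0.012,-0.0003,0],"roll":0},{"gripper":1,"xyz":[-0.01,0,0],"roll":0},{"gripper":1,"xyz":[0,0,0],"roll":0}]'
python3 -m pendant '[{"gripper":1,"xyz":[-0.003,0,0],"roll":0},{"gripper":1,"xyz":[0,0,0],"roll":0}]'
python3 -m pendant '[{"gripper":1,"xyz":[-0.003,0,0],"roll":0},{"gripper":1,"xyz":[0,0,0],"roll":0}]'
python3 -c "
from h import *
p,M,o=tool();b=np.load('poses.npz')['b'];f=R.from_euler('z',b[2]).as_matrix();print(f.T@(p-[b[0],b[1],0]),'F bin',f.T@np.array(o['wrist_force']))"
```

```text
clock: 20.0
ee_pos: [0.4829, 0.1086, 0.2242]
tcp_rot: [0.0, 0.576, 0.817, -0.0]
wrist_force: [0.2, -0.9, -0.8]
opening: 0.0066
finger_force: 79.9
clock: 20.2
ee_pos: [0.4833, 0.1073, 0.2245]
tcp_rot: [-0.0, 0.576, 0.818, -0.0]
wrist_force: [0.6, -0.3, -0.9]
opening: 0.0063
finger_force: 79.9
clock: 20.4
ee_pos: [0.4843, 0.1046, 0.2245]
tcp_rot: [0.0, 0.575, 0.818, -0.0]
wrist_force: [-0.5, -0.2, -1.0]
opening: 0.0062
finger_force: 79.9
[0.0828 0.2425 0.2245] F bin [-0.5709 -0.0557 -0.9535]
```

```bash
cat > s.sh <<'E'
python3 -c "
from h import *
p,M,o=tool();b=np.load('poses.npz')['b'];f=R.from_euler('z',b[2]).as_matrix();print('t',round(o['clock'],2),'bin mm',1000*(f.T@(p-[b[0],b[1],0])),'F bin',f.T@np.array(o['wrist_force']),'M bin',f.T@np.array(o['moment']))"
E
for i in 1; do python3 -m pendant '[{"gripper":1,"xyz":[-0.0025,0.0003,0],"roll":0},{"gripper":1,"xyz":[0,0,0],"roll":0}]' >/dev/null; sh s.sh
python3 -m pendant '[{"gripper":1,"xyz":[-0.0025,0,0],"roll":0},{"gripper":1,"xyz":[0,0,0],"roll":0}]'>/dev/null; sh s.sh
done
```

```text
t 20.6 bin mm [ 83.146  239.9583 224.5322] F bin [-0.1704  1.0457 -1.3062] M bin [ 0.0298 -0.0632  0.0536]
t 20.8 bin mm [ 83.0856 237.3968 224.5098] F bin [-0.1091  0.7563  0.3789] M bin [ 0.0292 -0.0054 -0.0064]
```

```bash
python3 -m pendant '[{"gripper":1,"xyz":[-0.003,0,0],"roll":0},{"gripper":1,"xyz":[0,0,0],"roll":0}]' >/dev/null; sh s.sh
python3 -m pendant '[{"gripper":1,"xyz":[-0.003,0,0],"roll":0},{"gripper":1,"xyz":[0,0,0],"roll":0}]'>/dev/null; sh s.sh
python3 -m pendant '[{"gripper":1,"xyz":[-0.003,0,0],"roll":0},{"gripper":1,"xyz":[0,0,0],"roll":0}]'>/dev/null; sh s.sh
```

```text
t 21.0 bin mm [ 83.0903 234.2679 224.5186] F bin [-0.1304 -0.0122 -1.2312] M bin [ 0.045   0.0416 -0.0625]
t 21.2 bin mm [ 83.0974 231.2773 224.5096] F bin [-0.0313 -0.289  -0.3923] M bin [ 0.0936  0.0597 -0.0329]
t 21.4 bin mm [ 83.0587 228.2801 224.4984] F bin [-0.8651  0.4029 -1.0435] M bin [ 0.0958 -0.0354  0.0016]
```

```bash
python3 -m pendant '[{"gripper":1,"xyz":[0,0.0025,0],"roll":0},{"gripper":1,"xyz":[0,0,0],"roll":0}]' >/dev/null; sh s.sh
python3 -m pendant '[{"gripper":1,"xyz":[0,-0.005,0],"roll":0},{"gripper":1,"xyz":[0,0,0],"roll":0}]'>/dev/null; sh s.sh
python3 -m pendant '[{"gripper":1,"xyz":[0,0.0025,0],"roll":0},{"gripper":1,"xyz":[0,0,0],"roll":0}]'>/dev/null; sh s.sh
```

```text
t 21.6 bin mm [ 85.5503 228.6604 224.4211] F bin [-0.2539 -0.4331 -1.4044] M bin [-0.0378  0.147  -0.1354]
t 21.8 bin mm [ 80.4538 228.9788 224.6719] F bin [ 1.0768  0.4185 -0.959 ] M bin [ 0.1342 -0.1779  0.0627]
t 22.0 bin mm [ 83.293  228.8114 224.5935] F bin [-0.246   0.0274 -2.3624] M bin [0.1127 0.0545 0.0007]
```

```bash
python3 -m pendant '[{"gripper":1,"xyz":[0,0.004,0],"roll":0},{"gripper":1,"xyz":[0,0,0],"roll":0},{"gripper":1,"xyz":[0,0,0],"roll":0}]' >/dev/null; sh s.sh
python3 -m pendant '[{"gripper":1,"xyz":[0,-0.004,0],"roll":0},{"gripper":1,"xyz":[0,0,0],"roll":0}]'>/dev/null; sh s.sh
python3 -m pendant '[{"gripper":1,"xyz":[0,0,-0.003],"roll":0},{"gripper":1,"xyz":[0,0,0],"roll":0},{"gripper":1,"xyz":[0,0,0],"roll":0}]'>/dev/null; sh s.sh
python3 -m pendant '[{"gripper":1,"xyz":[0,0,0.006],"roll":0},{"gripper":1,"xyz":[0,0,0],"roll":0},{"gripper":1,"xyz":[0,0,0],"roll":0}]'>/dev/null; sh s.sh
```

```text
t 22.3 bin mm [ 86.9805 228.7517 224.3672] F bin [-0.7524  0.6768 -1.2171] M bin [ 0.1679  0.29   -0.2563]
t 22.5 bin mm [ 82.9215 228.8074 224.6563] F bin [ 0.1535 -0.9779 -1.5584] M bin [ 0.151   0.0027 -0.0902]
t 22.8 bin mm [ 83.1105 228.7879 227.6191] F bin [-0.5618 -0.0871 -2.872 ] M bin [ 0.2787  0.0345 -0.0366]
t 23.1 bin mm [ 83.1035 228.7211 221.3905] F bin [ 0.284   0.8477 -0.8109] M bin [-0.0164 -0.0088  0.0196]
```

The moments grow with sideways and vertical offsets (Mz -0.26, Mx 0.28) while the axial force stays zero, so the nose is in the first bore and carrying the strip. I now go on at lid height towards the lid knuckle.

```bash
python3 -m pendant '[{"gripper":1,"xyz":[-0.005,0,0],"roll":0},{"gripper":1,"xyz":[-0.005,0,0],"roll":0},{"gripper":1,"xyz":[0,0,0],"roll":0}]' >/dev/null; sh s.sh
python3 -m pendant '[{"gripper":1,"xyz":[-0.004,0,0],"roll":0},{"gripper":1,"xyz":[0,0,0],"roll":0}]' >/dev/null; sh s.sh
python3 -m pendant '[{"gripper":1,"xyz":[-0.003,0,0],"roll":0},{"gripper":1,"xyz":[0,0,0],"roll":0}]' >/dev/null; sh s.sh
python3 -m pendant '[{"gripper":1,"xyz":[-0.003,0,0],"roll":0},{"gripper":1,"xyz":[0,0,0],"roll":0}]' >/dev/null; sh s.sh
```

```text
t 23.4 bin mm [ 83.1301 217.5758 221.5037] F bin [ 0.0128 -0.0841  0.2241] M bin [-0.0068 -0.0276 -0.0031]
t 23.6 bin mm [ 83.0938 214.0821 221.523 ] F bin [-0.1763 -0.2513 -1.2193] M bin [-0.0315  0.0161 -0.0251]
t 23.8 bin mm [ 83.0603 211.3233 221.5319] F bin [ 0.6546  0.1158 -0.8459] M bin [0.0185 0.016  0.0106]
t 24.0 bin mm [ 83.0508 208.3204 221.4886] F bin [ 0.6009 -0.9899 -0.5113] M bin [-0.0021 -0.0123  0.0168]
```

```bash
python3 -m pendant '[{"gripper":1,"xyz":[-0.003,0,0],"roll":0},{"gripper":1,"xyz":[0,0,0],"roll":0}]' >/dev/null; sh s.sh
python3 -m pendant '[{"gripper":1,"xyz":[-0.003,0,0],"roll":0},{"gripper":1,"xyz":[0,0,0],"roll":0}]' >/dev/null; sh s.sh
python3 -m pendant '[{"gripper":1,"xyz":[-0.003,0,0],"roll":0},{"gripper":1,"xyz":[0,0,0],"roll":0}]' >/dev/null; sh s.sh
python3 -m pendant '[{"gripper":1,"xyz":[-0.003,0,0],"roll":0},{"gripper":1,"xyz":[0,0,0],"roll":0}]' >/dev/null; sh s.sh
```

```text
t 24.2 bin mm [ 83.0711 205.2955 221.5167] F bin [0.093  0.1789 0.5274] M bin [-0.0417 -0.0175 -0.0341]
t 24.4 bin mm [ 83.0468 202.2918 221.4903] F bin [ 0.7846 -0.0906 -0.0638] M bin [-0.0009  0.0138  0.0477]
t 24.6 bin mm [ 83.0292 199.2808 221.4865] F bin [ 0.1599 -0.6049 -0.9218] M bin [0.0197 0.0337 0.0463]
t 24.8 bin mm [ 83.0544 196.2786 221.4878] F bin [ 0.2473 -0.4734 -1.0806] M bin [ 0.0257 -0.0077  0.0014]
```

```bash
python3 -m pendant '[{"gripper":1,"xyz":[-0.004,0,0],"roll":0},{"gripper":1,"xyz":[-0.004,0,0],"roll":0},{"gripper":1,"xyz":[0,0,0],"roll":0}]' >/dev/null; sh s.sh
python3 -m pendant '[{"gripper":1,"xyz":[-0.004,0,0],"roll":0},{"gripper":1,"xyz":[0,0,0],"roll":0}]' >/dev/null; sh s.sh
python3 -m pendant '[{"gripper":1,"xyz":[-0.004,0,0.0003],"roll":0},{"gripper":1,"xyz":[0,0,0],"roll":0}]' >/dev/null; sh s.sh
python3 -m pendant '[{"gripper":1,"xyz":[-0.003,0,0],"roll":0},{"gripper":1,"xyz":[0,0,0],"roll":0}]' >/dev/null; sh s.sh
python3 -m pendant '[{"gripper":1,"xyz":[-0.003,0,0],"roll":0},{"gripper":1,"xyz":[0,0,0],"roll":0}]' >/dev/null; sh s.sh
```

```text
t 25.1 bin mm [ 83.0038 187.8886 221.4453] F bin [ 0.2726  0.0306 -0.6386] M bin [ 0.0097 -0.0036 -0.057 ]
t 25.3 bin mm [ 83.0085 184.1634 221.4858] F bin [-0.7777 -0.4668 -1.6983] M bin [ 0.0632 -0.0096 -0.0405]
t 25.5 bin mm [ 83.0109 180.1412 221.1635] F bin [ 0.0181  0.0808 -1.0803] M bin [ 0.017  -0.0026  0.0299]
t 25.7 bin mm [ 83.0949 177.481  221.2374] F bin [-0.2271  0.812  -0.3554] M bin [0.0092 0.0436 0.0395]
t 25.9 bin mm [ 83.0497 174.2551 221.2412] F bin [ 0.0391  0.5611 -1.1631] M bin [-0.0107 -0.0149  0.0509]
```

```bash
python3 -m pendant '[{"gripper":1,"xyz":[-0.004,0,0],"roll":0},{"gripper":1,"xyz":[-0.004,0,0],"roll":0},{"gripper":1,"xyz":[0,0,0],"roll":0}]' >/dev/null; sh s.sh
python3 -m pendant '[{"gripper":1,"xyz":[-0.004,0,0],"roll":0},{"gripper":1,"xyz":[-0.004,0,0],"roll":0},{"gripper":1,"xyz":[0,0,0],"roll":0}]' >/dev/null; sh s.sh
python3 -m pendant '[{"gripper":1,"xyz":[-0.004,0,0.0003],"roll":0},{"gripper":1,"xyz":[-0.004,0,0],"roll":0},{"gripper":1,"xyz":[0,0,0],"roll":0}]' >/dev/null; sh s.sh
python3 -m pendant '[{"gripper":1,"xyz":[-0.004,0,0],"roll":0},{"gripper":1,"xyz":[-0.003,0,0],"roll":0},{"gripper":1,"xyz":[0,0,0],"roll":0}]' >/dev/null; sh s.sh
python3 -m pendant '[{"gripper":1,"xyz":[-0.003,0,0],"roll":0},{"gripper":1,"xyz":[0,0,0],"roll":0}]' >/dev/null; sh s.sh
```

```text
t 26.2 bin mm [ 83.071  165.872  221.1955] F bin [-0.0174 -0.1573  0.4923] M bin [-0.0144 -0.0598  0.0572]
t 26.5 bin mm [ 83.0538 157.9275 221.1891] F bin [ 0.5256 -0.6807 -1.2207] M bin [-0.0587 -0.0376  0.0701]
t 26.8 bin mm [ 83.0465 149.9354 220.8781] F bin [ 0.5425 -0.7817 -0.1263] M bin [-0.0563 -0.0791  0.0302]
t 27.1 bin mm [ 82.2492 143.5562 220.6273] F bin [-3.9492  0.8103 -0.3113] M bin [0.137  0.3883 0.0955]
t 27.3 bin mm [ 81.9103 140.485  220.5355] F bin [-4.4106 -0.3572 -0.7258] M bin [0.1027 0.585  0.0551]
```

There is a sideways force (4 N at hand level, y≈0 offset): the hand is meeting the pillar corner. I back off, release, roll 90° so the hand is slim on that side, and push the head.

```bash
python3 -m pendant '[{"gripper":1,"xyz":[0.005,0,0],"roll":0},{"gripper":1,"xyz":[0.006,0,0],"roll":0},{"gripper":1,"xyz":[0.006,0,0],"roll":0},{"gripper":1,"xyz":[0.006,0,0],"roll":0},{"gripper":1,"xyz":[0.003,0,0],"roll":0},{"gripper":1,"xyz":[0,0,0],"roll":0}]' >/dev/null; sh s.sh
python3 -m pendant '[{"gripper":0.8,"xyz":[0,0,0],"roll":0},{"gripper":0.68,"xyz":[0,0,0],"roll":0},{"gripper":0.68,"xyz":[0,0,0],"roll":0},{"gripper":0.68,"xyz":[0,0,0],"roll":0}]'; sh s.sh
```

```text
t 27.9 bin mm [ 83.2272 167.56   221.0848] F bin [ 0.4505  0.0286 -1.2518] M bin [0.0573 0.0201 0.0361]
clock: 28.3
ee_pos: [0.5103, 0.0332, 0.2209]
tcp_rot: [0.0, 0.575, 0.818, 0.0]
wrist_force: [0.0, -0.2, -0.4]
opening: 0.0136
finger_force: 0.0
t 28.3 bin mm [ 83.0719 166.5628 220.9455] F bin [-0.0381 -0.1561 -0.391 ] M bin [ 0.0185 -0.0087 -0.0402]
```

```bash
python3 -m pendant '[{"gripper":0.68,"xyz":[0,0,-0.015],"roll":0},{"gripper":0.68,"xyz":[0,0,-0.03],"roll":0},{"gripper":0.8,"xyz":[0.025,0,-0.005],"roll":0},{"gripper":1,"xyz":[0.025,0,0],"roll":0},{"gripper":1,"xyz":[0,0,0],"roll":-0.1},{"gripper":1,"xyz":[0,0,0],"roll":-0.14},{"gripper":1,"xyz":[0,0,0],"roll":-0.14},{"gripper":1,"xyz":[0,0,0],"roll":-0.14}]' 20 >/dev/null
python3 -m pendant '[{"gripper":1,"xyz":[0,0,0],"roll":-0.15},{"gripper":1,"xyz":[0,0,0],"roll":-0.15},{"gripper":1,"xyz":[0,0,0],"roll":-0.15},{"gripper":1,"xyz":[0,0,0],"roll":-0.15},{"gripper":1,"xyz":[0,0,0],"roll":-0.15},{"gripper":1,"xyz":[0,0,0],"roll":-0.15},{"gripper":1,"xyz":[0,0,0],"roll":-0.151},{"gripper":1,"xyz":[0,0,0],"roll":0}]'; sh s.sh
python3 - <<'E'
from h import *
b=np.load("poses.npz")["b"];P=R.from_euler('z',b[2]).as_matrix()@np.array([.0831,.218,0])+[b[0],b[1],.216];go(P,np.degrees(b[2])+90);print(tool()[1])
im,ci=snap("wrist","w11")
print([(np.round(R.from_euler('z',-b[2]).as_matrix()@(np.array(d["centre"])-[b[0],b[1],0]),4),round(d["p"],2)) for d in boxes_of("wrist","pin")])
E
```

```text
t 29.1 bin mm [ 83.0783 216.7274 271.0459] F bin [0.104  0.1849 0.3042] M bin [-0.0204 -0.0392 -0.03  ]
tool shift [0.0011 0.0007 0.055 ] roll -1.0458498651110513 j7 0.24563738578331387
[[-0.7648  0.6443  0.0003]
 [ 0.6443  0.7648 -0.0002]
 [-0.0003  0.     -1.    ]]
[(array([0.0797, 0.1729, 0.1985]), 0.82), (array([-0.106 , -0.2087,  0.0632]), 0.22)]out of range: a turn must lie within [-0.15, 0.15]
```

```bash
python3 -m pendant '[{"gripper":1,"xyz":[0,0,0],"roll":-0.149},{"gripper":1,"xyz":[0,0,0],"roll":-0.149},{"gripper":1,"xyz":[0,0,0],"roll":-0.149},{"gripper":1,"xyz":[0,0,0],"roll":-0.149},{"gripper":1,"xyz":[0,0,0.01],"roll":-0.15},{"gripper":1,"xyz":[0,0,0.02],"roll":-0.15},{"gripper":1,"xyz":[0,0,0.02],"roll":-0.15},{"gripper":1,"xyz":[0,0,0.005],"roll":0}]'; sh s.sh
python3 -c "
from h import *
print(tool()[1])"
```

```text
clock: 30.0
ee_pos: [0.4925, 0.0796, 0.214]
tcp_rot: [-0.002, -0.168, 0.986, 0.0]
wrist_force: [-0.5, 0.3, 0.7]
opening: 0.0003
finger_force: 0.0
t 30.0 bin mm [ 82.0628 216.2497 214.0025] F bin [-0.3236  0.4382  0.7216] M bin [-0.0129  0.0445  0.0192]
[[-0.9433 -0.332  -0.0034]
 [-0.332   0.9433 -0.0002]
 [ 0.0033  0.0009 -1.    ]]
```

```bash
python3 -m pendant '[{"gripper":1,"xyz":[-0.001,-0.006,0],"roll":0},{"gripper":1,"xyz":[0,0,0],"roll":0}]' >/dev/null; sh s.sh
for k in 1; do python3 -m pendant '[{"gripper":1,"xyz":[0,-0.004,0],"roll":0},{"gripper":1,"xyz":[0,-0.004,0],"roll":0},{"gripper":1,"xyz":[0,0,0],"roll":0}]' >/dev/null; sh s.sh
python3 -m pendant '[{"gripper":1,"xyz":[0,-0.004,0],"roll":0},{"gripper":1,"xyz":[0,-0.004,0],"roll":0},{"gripper":1,"xyz":[0,0,0],"roll":0}]' >/dev/null; sh s.sh
python3 -m pendant '[{"gripper":1,"xyz":[0,-0.004,0],"roll":0},{"gripper":1,"xyz":[0,-0.004,0],"roll":0},{"gripper":1,"xyz":[0,0,0],"roll":0}]' >/dev/null; sh s.sh
done
python3 - <<'E'
from h import *
b=np.load("poses.npz")["b"]
read_camera("scene")
for t in("pin","pin_head"):
  print([(np.round(R.from_euler('z',-b[2]).as_matrix()@(np.array(d["centre"])-[b[0],b[1],0]),4),round(d["p"],2)) for d in boxes_of("scene",t)])
E
```

```text
t 30.2 bin mm [ 84.5866 209.8999 216.5799] F bin [-0.0446 -0.4405 -0.4877] M bin [-0.0126 -0.0115 -0.0186]
t 30.5 bin mm [ 84.2095 202.1927 216.3913] F bin [-0.7224  0.101  -0.4143] M bin [ 0.0348 -0.0153 -0.0007]
t 30.8 bin mm [ 84.2202 195.0113 216.173 ] F bin [0.8786 3.1871 1.671 ] M bin [ 0.561  -0.021   0.0394]
t 31.1 bin mm [ 84.3648 188.2269 216.3764] F bin [-0.3162  6.3089  3.6344] M bin [1.3933 0.0361 0.0034]
[(array([0.0783, 0.1312, 0.1983]), 0.5)]
[(array([0.2684, 0.3383, 0.0392]), 0.68), (array([0.2003, 0.6728, 0.011 ]), 0.47), (array([-0.0289, -0.2826,  0.0408]), 0.43)]
```

```bash
python3 -m pendant '[{"gripper":1,"xyz":[0,0.005,0],"roll":0},{"gripper":1,"xyz":[0.001,0,0.004],"roll":0},{"gripper":1,"xyz":[0,0,0],"roll":0}]' >/dev/null; sh s.sh
python3 -m pendant '[{"gripper":1,"xyz":[0,-0.004,0],"roll":0},{"gripper":1,"xyz":[0,-0.002,0],"roll":0},{"gripper":1,"xyz":[0,0,0],"roll":0}]' >/dev/null; sh s.sh
python3 -m pendant '[{"gripper":1,"xyz":[0,-0.002,0],"roll":0},{"gripper":1,"xyz":[0,-0.002,0],"roll":0},{"gripper":1,"xyz":[0,0,0],"roll":0}]' >/dev/null; sh s.sh
```

```text
t 31.55 bin mm [ 82.3161 191.0804 211.1771] F bin [-0.1043  0.2869  0.0379] M bin [-0.0303 -0.0233 -0.0391]
t 31.85 bin mm [ 82.9166 185.1683 211.8832] F bin [ 0.3954  0.7015 -0.2386] M bin [-0.0092  0.0314  0.0045]
t 32.15 bin mm [ 82.9419 181.5417 211.966 ] F bin [0.5204 0.44   0.3986] M bin [ 0.1234  0.0312 -0.0051]
```

```bash
python3 -m pendant '[{"gripper":1,"xyz":[0,-0.002,0],"roll":0},{"gripper":1,"xyz":[0,-0.002,0],"roll":0},{"gripper":1,"xyz":[0,0,0],"roll":0}]' >/dev/null; sh s.sh
python3 -m pendant '[{"gripper":1,"xyz":[0,-0.002,0],"roll":0},{"gripper":1,"xyz":[0,-0.002,0],"roll":0},{"gripper":1,"xyz":[0,0,0],"roll":0}]' >/dev/null; sh s.sh
python3 -m pendant '[{"gripper":1,"xyz":[0,-0.002,0],"roll":0},{"gripper":1,"xyz":[0,-0.002,0],"roll":0},{"gripper":1,"xyz":[0,0,0],"roll":0}]' >/dev/null; sh s.sh
python3 - <<'E'
from h import *
b=np.load("poses.npz")["b"]
for c in("scene","top"):
  read_camera(c)
  for t in("pin","pin_head"):
    print(c,t,[(np.round(R.from_euler('z',-b[2]).as_matrix()@(np.array(d["centre"])-[b[0],b[1],0]),4),round(d["p"],2)) for d in boxes_of(c,t)])
E
```

```text
t 32.45 bin mm [ 82.9219 177.7609 211.9897] F bin [0.1807 1.2799 1.3767] M bin [0.397  0.0026 0.003 ]
t 32.75 bin mm [ 82.9027 173.6266 211.9883] F bin [0.1987 2.4531 1.0369] M bin [0.5478 0.0151 0.019 ]
t 33.05 bin mm [ 82.8599 169.6173 211.9688] F bin [-0.3098  2.7691  1.8268] M bin [0.6218 0.0838 0.0292]
scene pin [(array([0.0774, 0.1177, 0.1996]), 0.5), (array([0.203 , 0.6707, 0.0064]), 0.44)]
scene pin_head [(array([0.0771, 0.116 , 0.1987]), 0.6), (array([0.2004, 0.6739, 0.0072]), 0.58)]
top pin [(array([0.0776, 0.0027, 0.1813]), 0.41)]
top pin_head [(array([0.0771, 0.0053, 0.1833]), 0.68), (array([0.2064, 0.6733, 0.0129]), 0.49)]
```

```bash
python3 -m pendant '[{"gripper":1,"xyz":[0,-0.003,0],"roll":0},{"gripper":1,"xyz":[0,-0.003,0],"roll":0},{"gripper":1,"xyz":[0,0,0],"roll":0}]' >/dev/null; sh s.sh
python3 -m pendant '[{"gripper":1,"xyz":[0,-0.003,0],"roll":0},{"gripper":1,"xyz":[0,-0.003,0],"roll":0},{"gripper":1,"xyz":[0,0,0],"roll":0}]' >/dev/null; sh s.sh
python3 -m pendant '[{"gripper":1,"xyz":[0,-0.003,0],"roll":0},{"gripper":1,"xyz":[0,-0.003,0],"roll":0},{"gripper":1,"xyz":[0,0,0],"roll":0}]' >/dev/null; sh s.sh
python3 -m pendant '[{"gripper":1,"xyz":[0,-0.003,0],"roll":0},{"gripper":1,"xyz":[0,-0.003,0],"roll":0},{"gripper":1,"xyz":[0,0,0],"roll":0}]' >/dev/null; sh s.sh
```

```text
t 33.65 bin mm [ 82.8681 163.578  211.9718] F bin [-0.165   4.1292  1.7543] M bin [ 0.7429 -0.0382  0.0377]
t 33.95 bin mm [ 82.8881 157.8202 212.0587] F bin [-0.7129  3.7938  2.4722] M bin [0.9167 0.0071 0.0249]
t 34.25 bin mm [ 82.8609 152.1324 212.1492] F bin [-0.3614  4.8354  3.2991] M bin [1.0877 0.0495 0.0175]
t 34.55 bin mm [ 82.9019 146.5029 212.285 ] F bin [-0.1843  5.5096  4.633 ] M bin [ 1.2647  0.1297 -0.057 ]
```

```bash
python3 -m pendant '[{"gripper":1,"xyz":[0,0.005,0],"roll":0},{"gripper":1,"xyz":[0,0,0],"roll":0}]' >/dev/null; sh s.sh
python3 -m pendant '[{"gripper":1,"xyz":[0,-0.004,0],"roll":0},{"gripper":1,"xyz":[0,-0.003,0],"roll":0},{"gripper":1,"xyz":[0,0,0],"roll":0}]' >/dev/null; sh s.sh
python3 -m pendant '[{"gripper":1,"xyz":[0,-0.003,0],"roll":0},{"gripper":1,"xyz":[0,-0.003,0],"roll":0},{"gripper":1,"xyz":[0,0,0],"roll":0}]' >/dev/null; sh s.sh
python3 - <<'E'
from h import *
b=np.load("poses.npz")["b"]
for c in("scene",):
  read_camera(c)
  for t in("pin","pin_head","lid"):
    print(c,t,[(np.round(R.from_euler('z',-b[2]).as_matrix()@(np.array(d["centre"])-[b[0],b[1],0]),4),round(d["p"],2)) for d in boxes_of(c,t)])
E
```

```text
t 34.75 bin mm [ 82.3953 150.2676 211.7447] F bin [-0.5067  0.8856 -0.0494] M bin [-0.0182 -0.0053 -0.0106]
t 35.05 bin mm [ 82.534  142.6747 211.7016] F bin [ 0.1841 -0.0936  0.0408] M bin [-0.0127  0.0679 -0.0193]
t 35.35 bin mm [ 82.6002 137.1067 211.8401] F bin [ 0.4244 -1.0041 -1.2248] M bin [-0.0135  0.0403  0.0233]
scene pin [(array([0.204 , 0.6715, 0.0064]), 0.45), (array([0.0006, 0.0104, 0.1524]), 0.44)]
scene pin_head []
scene lid [(array([-0.0031,  0.0069,  0.1572]), 0.7), (array([-0.0294, -0.2825,  0.0435]), 0.44)]
```

```bash
cat > prof.py <<'E'
from h import *
b=np.load("poses.npz")["b"];f=R.from_euler('z',b[2]).as_matrix()
for c in("wrist","scene","top"):
    im,ci=snap(c,"p_%s_%d"%(c,round(get_obs()["clock"]*100)))
    print(c)
    for z in(.2025,.1945):
      r=[]
      for y in range(60,181,5):
        u=proj(c,f@np.array([.0831,y/1000,z])+[b[0],b[1],0],ci)[0];i,j=int(round(u[1])),int(round(u[0]))
        r.append((y,*(im[i,j].tolist() if 0<=i<420 and 0<=j<560 else [-1])))
      print(z," ".join(f"{q[0]}:{'/'.join(map(str,q[1:]))}" for q in r))
E
python3 prof.py
```

```text
wrist
0.2025 60:110/106/102 65:112/107/105 70:112/107/102 75:107/103/98 80:112/109/103 85:110/106/100 90:107/103/97 95:113/107/101 100:110/105/100 105:106/102/97 110:110/106/99 115:109/105/99 120:111/106/97 125:7/8/6 130:38/35/38 135:42/42/42 140:42/42/39 145:47/49/44 150:5/6/0 155:146/155/158 160:111/116/121 165:69/77/82 170:68/73/78 175:68/74/76 180:67/73/75
0.1945 60:102/103/96 65:99/98/94 70:97/96/95 75:96/96/95 80:97/95/91 85:95/94/93 90:93/96/94 95:92/91/88 100:93/93/88 105:91/92/88 110:97/96/94 115:95/92/89 120:112/107/100 125:40/35/35 130:40/41/42 135:43/43/43 140:49/50/47 145:48/48/46 150:31/28/29 155:74/80/85 160:76/84/87 165:67/72/80 170:64/71/76 175:66/73/76 180:65/70/72
scene
0.2025 60:146/144/139 65:148/150/143 70:147/145/140 75:149/148/141 80:123/122/117 85:136/135/130 90:146/145/139 95:143/143/141 100:143/143/141 105:156/156/151 110:152/149/144 115:107/108/107 120:77/78/77 125:39/41/41 130:71/73/71 135:54/55/56 140:26/21/23 145:14/14/11 150:11/12/11 155:0/0/0 160:191/200/202 165:230/241/244 170:113/119/121 175:0/0/0 180:10/7/10
0.1945 60:125/125/121 65:140/140/135 70:
[... 252 characters left out ...]
13 160:213/222/226 165:229/239/243 170:88/92/94 175:0/0/0 180:17/14/14
top
0.2025 60:34/51/52 65:35/55/53 70:24/46/44 75:30/49/47 80:26/45/49 85:33/46/52 90:28/46/45 95:22/43/39 100:22/37/36 105:28/44/46 110:33/54/53 115:26/40/39 120:20/25/26 125:19/25/27 130:25/28/26 135:18/28/29 140:18/29/29 145:8/6/12 150:0/6/0 155:5/0/0 160:19/20/21 165:3/0/1 170:0/0/0 175:1/0/0 180:61/62/61
0.1945 60:30/49/51 65:27/50/51 70:24/46/44 75:30/50/49 80:26/45/49 85:28/48/45 90:28/46/45 95:21/43/43 100:24/37/38 105:28/44/46 110:30/56/55 115:26/40/39 120:17/25/25 125:19/25/27 130:9/18/22 135:18/28/29 140:15/9/12 145:17/19/19 150:0/6/0 155:34/34/35 160:19/20/21 165:29/27/25 170:0/0/0 175:95/94/95 180:126/126/127
```

```bash
python3 -m pendant '[{"gripper":1,"xyz":[0,-0.003,0],"roll":0},{"gripper":1,"xyz":[0,-0.003,0],"roll":0},{"gripper":1,"xyz":[0,0,0],"roll":0}]' >/dev/null; sh s.sh
python3 -m pendant '[{"gripper":1,"xyz":[0,-0.003,0],"roll":0},{"gripper":1,"xyz":[0,-0.003,0],"roll":0},{"gripper":1,"xyz":[0,0,0],"roll":0}]' >/dev/null; sh s.sh
python3 -m pendant '[{"gripper":1,"xyz":[0,-0.003,0],"roll":0},{"gripper":1,"xyz":[0,-0.003,0],"roll":0},{"gripper":1,"xyz":[0,0,0],"roll":0}]' >/dev/null; sh s.sh
```

```text
t 36.0 bin mm [ 82.5991 131.1665 211.8562] F bin [ 0.4884 -0.3476  0.2601] M bin [-0.0093  0.0517 -0.0737]
t 36.3 bin mm [ 82.5259 125.1391 211.8396] F bin [-0.3344 -0.2385  0.6703] M bin [-0.0074 -0.0059  0.0001]
t 36.6 bin mm [ 82.5236 119.207  211.8674] F bin [-0.4083 -0.7768  0.0347] M bin [-0.0152  0.0304 -0.013 ]
```

```bash
python3 prof.py | head -7
python3 - <<'E'
from h import *
print(get_obs()["opening"],get_obs()["finger_force"])
b=np.load("poses.npz")["b"]
for c in("scene","wrist"):
  read_camera(c)
  for t in("pin","pin_head","lid","lid_hinge"):
    print(c,t,[(np.round(R.from_euler('z',-b[2]).as_matrix()@(np.array(d["centre"])-[b[0],b[1],0]),4),round(d["p"],2)) for d in boxes_of(c,t)])
E
```

```text
wrist
0.2025 60:114/112/106 65:115/111/106 70:112/107/103 75:110/108/102 80:115/111/108 85:112/107/103 90:108/106/102 95:111/105/98 100:113/111/102 105:1/3/7 110:17/19/21 115:47/47/46 120:20/13/13 125:44/45/45 130:7/1/7 135:46/51/55 140:146/155/160 145:146/153/156 150:149/156/162 155:78/80/85 160:74/78/82 165:72/81/87 170:67/73/75 175:158/158/159 180:162/162/160
0.1945 60:101/101/95 65:105/104/100 70:104/100/99 75:98/97/97 80:46/42/42 85:93/93/89 90:97/95/94 95:92/92/89 100:104/101/96 105:15/13/9 110:9/0/1 115:47/47/43 120:15/17/21 125:46/47/45 130:40/34/33 135:148/158/162 140:116/123/127 145:75/81/83 150:74/80/83 155:70/76/79 160:70/75/81 165:62/68/73 170:57/67/68 175:160/162/159 180:160/162/161
scene
0.2025 60:147/147/142 65:151/150/141 70:151/150/146 75:153/154/149 80:121/121/116 85:143/143/139 90:126/125/119 95:88/87/85 100:88/87/85 105:60/59/59 110:61/61/59 115:87/88/85 120:39/40/38 125:15/11/6 130:21/19/19 135:8/8/11 140:78/79/82 145:214/223/228 150:209/218/220 155:206/215/218 160:208/218/222 165:224/236/238 170:112/119/122 175:0/0/0 180:11/14/14
0.1945 60:126/125/119 65:137/13
[... 188 characters left out ...]
5:79/81/82 140:213/222/226 145:210/216/221 150:207/217/219 155:208/217/220 160:212/220/222 165:231/239/243 170:90/95/97 175:0/1/0 180:18/15/13
top
6.324050598253121e-05 0.0
scene pin [(array([0.2043, 0.6742, 0.0081]), 0.64), (array([-0.1125, -0.1974,  0.0533]), 0.56)]
scene pin_head [(array([0.2028, 0.6749, 0.0096]), 0.69)]
scene lid [(array([-0.0017,  0.0035,  0.1572]), 0.73), (array([-0.0153,  0.0878,  0.0838]), 0.46)]
scene lid_hinge [(array([0.0024, 0.0093, 0.1522]), 0.89)]
wrist pin [(array([0.0807, 0.0986, 0.2013]), 0.74)]
wrist pin_head [(array([0.0792, 0.0959, 0.2033]), 0.6)]
wrist lid [(array([0.0135, 0.0302, 0.1682]), 0.89)]
wrist lid_hinge [(array([0.018 , 0.0299, 0.1668]), 0.72)]
```

```bash
python3 -m pendant '[{"gripper":1,"xyz":[0,-0.003,0],"roll":0},{"gripper":1,"xyz":[0,-0.003,0],"roll":0},{"gripper":1,"xyz":[0,0,0],"roll":0}]' >/dev/null; sh s.sh
python3 -m pendant '[{"gripper":1,"xyz":[0,-0.003,0],"roll":0},{"gripper":1,"xyz":[0,-0.002,0],"roll":0},{"gripper":1,"xyz":[0,0,0],"roll":0}]' >/dev/null; sh s.sh
python3 -m pendant '[{"gripper":1,"xyz":[0,-0.002,0],"roll":0},{"gripper":1,"xyz":[0,0,0],"roll":0}]' >/dev/null; sh s.sh
python3 -m pendant '[{"gripper":1,"xyz":[0,-0.002,0],"roll":0},{"gripper":1,"xyz":[0,0,0],"roll":0}]' >/dev/null; sh s.sh
```

```text
t 37.55 bin mm [ 82.5147 113.1931 211.8867] F bin [ 0.2734  0.0958 -0.2305] M bin [-0.0012 -0.0328  0.0019]
t 37.85 bin mm [ 82.4595 108.3446 211.8934] F bin [-0.2916 -1.3782  0.1874] M bin [0.0102 0.0018 0.001 ]
t 38.05 bin mm [ 82.4855 106.5227 211.9232] F bin [-0.579  -0.2025  0.6749] M bin [ 0.0109 -0.0089  0.0143]
t 38.25 bin mm [ 82.4296 104.5096 211.9007] F bin [ 0.2115 -0.3351 -0.4349] M bin [-0.0056 -0.0171  0.0172]
```

```bash
python3 -m pendant '[{"gripper":1,"xyz":[0,-0.002,0],"roll":0},{"gripper":1,"xyz":[0,0,0],"roll":0}]' >/dev/null; sh s.sh
python3 -m pendant '[{"gripper":1,"xyz":[0,-0.0015,0],"roll":0},{"gripper":1,"xyz":[0,0,0],"roll":0}]' >/dev/null; sh s.sh
python3 - <<'E'
from h import *
b=np.load("poses.npz")["b"];f=R.from_euler('z',b[2]).as_matrix()
im,ci=snap("wrist","w20")
# cross profiles: gray across z at several y on axis (x=72..95 at z=.2040)
for y in list(range(-104,-70,4))+list(range(70,112,3)):
    r=[]
    for x in range(67,100,2):
        u=proj("wrist",f@np.array([x/1000,y/1000,.2037])+[b[0],b[1],0],ci)[0];i,j=int(round(u[1])),int(round(u[0]))
        r.append(int(im[i,j].mean()) if 0<=i<420 and 0<=j<560 else -1)
    print(y,r)
E
```

```text
t 38.45 bin mm [ 82.4329 102.8999 211.9345] F bin [-0.0451  0.4006 -0.5764] M bin [0.2447 0.0081 0.0545]
t 38.65 bin mm [ 82.4277 102.6898 211.9497] F bin [-0.5768  5.6149  0.0186] M bin [1.1166 0.0927 0.0325]
-104 [-1, -1, -1, -1, -1, -1, -1, -1, -1, -1, -1, -1, -1, -1, -1, -1, -1]
-100 [-1, -1, -1, -1, -1, -1, -1, -1, -1, -1, -1, -1, -1, -1, -1, -1, -1]
-96 [-1, -1, -1, -1, -1, -1, -1, -1, -1, -1, -1, -1, -1, -1, -1, -1, -1]
-92 [-1, -1, -1, -1, -1, -1, -1, -1, -1, -1, -1, -1, -1, -1, -1, -1, -1]
-88 [-1, -1, -1, -1, -1, -1, -1, -1, -1, -1, -1, -1, -1, -1, -1, -1, -1]
-84 [-1, -1, -1, -1, -1, -1, -1, -1, -1, -1, -1, -1, -1, -1, -1, -1, -1]
-80 [-1, -1, -1, -1, -1, -1, -1, -1, -1, -1, -1, -1, -1, -1, -1, -1, -1]
-76 [-1, -1, -1, -1, -1, -1, -1, -1, -1, -1, -1, -1, -1, -1, -1, -1, -1]
-72 [-1, -1, -1, -1, -1, -1, -1, -1, -1, -1, -1, -1, -1, -1, -1, -1, -1]
70 [28, 45, 60, 77, 86, 94, 104, 105, 109, 103, 106, 4, 12, 17, 7, 11, 17]
73 [38, 44, 59, 75, 84, 97, 100, 108, 107, 105, 103, 8, 7, 14, 0, 8, 18]
76 [38, 45, 57, 76, 83, 90, 102, 103, 107, 110, 104, 98, 95, 55, 10, 11, 7]
79 [38, 49, 58, 78, 81, 91, 99, 105, 105, 110, 106, 99, 96, 2, 9, 12, 4]
82 [38, 42, 53, 75, 85, 89, 99, 107, 110, 111, 105, 102, 74, 2, 18, 18, 7]
85 [30, 35, 32, 38, 42, 104, 106, 106, 106, 103, 101, 5, 6, 16, 6, 11, 11]
88 [39, 43, 44, 37, 44, 95, 93, 81, 15, 15, 8, 15, 8, 0, 18, 15, 3]
91 [44, 39, 154, 25, 31, 1, 14, 17, 20, 11, 9, 26, 15, 11, 5, 5, 15]
94 [159, 161, 14, 9, 26, 2, 10, 0, 11, 21, 18, 29, 18, 5, 9, 14, 15]
97 [41, 44, 48, 46, 44, 46, 47, 45, 43, 13, 8, 4, 14, 9, 10, 12, 11]
100 [42, 48, 42, 46, 49, 47, 42, 44, 44, 123, 34, 9, 10, 7, 1, 23, 15]
103 [3, 7, 3, 3, 13, 2, 7, 9, 1, 37, 23, 35, 39, 33, 35, 34, 37]
106 [47, 42, 47, 45, 48, 42, 44, 45, 43, 125, 2, 7, 8, 17, 0, 14, 19]
109 [126, 104, 40, 46, 45, 45, 47, 48, 44, 0, 13, 15, 0, 8, 17, 12, 4]
```

A hard stop at TCP y=102.7 (5.6 N, no travel), exactly where the head meets the end knuckle. One more light press, then I back off and check.

```bash
python3 -m pendant '[{"gripper":1,"xyz":[0,-0.0015,0],"roll":0},{"gripper":1,"xyz":[0,0,0],"roll":0}]' >/dev/null; sh s.sh
python3 -m pendant '[{"gripper":1,"xyz":[0,0.01,0],"roll":0},{"gripper":1,"xyz":[0,0.02,0],"roll":0},{"gripper":1,"xyz":[0,0.02,0],"roll":0},{"gripper":1,"xyz":[0,0,-0.03],"roll":0},{"gripper":1,"xyz":[0,0,-0.04],"roll":0},{"gripper":1,"xyz":[0,-0.01,-0.03],"roll":0},{"gripper":1,"xyz":[0,0,0],"roll":0},{"gripper":1,"xyz":[0,0,0],"roll":0}]' >/dev/null; sh s.sh
python3 - <<'E'
from h import *
b=np.load("poses.npz")["b"];f=R.from_euler('z',b[2]).as_matrix()
im,ci=snap("wrist","w21")
for y in list(range(-110,-70,3))+list(range(76,112,2)):
    r=[]
    for x in range(65,102,2):
        u=proj("wrist",f@np.array([x/1000,y/1000,.2037])+[b[0],b[1],0],ci)[0];i,j=int(round(u[1])),int(round(u[0]))
        r.append(int(im[i,j].mean()) if 0<=i<420 and 0<=j<560 else -1)
    if max(r)>=0: print(y,r)
for c in("scene","top","wrist"):
  if c!="wrist": snap(c,"end_"+c)
  for t in("pin","pin_head","lid","cup","shaker","espresso"):
    print(c,t,[(np.round(np.array(d["centre"]),3),round(d["p"],2)) for d in boxes_of(c,t)][:2])
# lid corners / knuckles check
Ry=R.from_euler('y',-25,degrees=True).as_matrix()
a,bb=cv2.imread("pics/top.png"),cv2.imread("pics/end_top.png")
P=[f@(Ry@(np.array(q)/1000)+[0,0,.1473])+[b[0],b[1],0] for q in[(78,88,8),(-83,88,8),(-83,-88,8),(78,-88,8)]]
print(proj("top",P))
E
```

```text
t 38.9 bin mm [ 82.4458 102.5843 212.017 ] F bin [-1.0959  8.8034 -0.5348] M bin [ 1.9035  0.1322 -0.0077]
t 39.7 bin mm [ 82.6554 139.4454 312.0591] F bin [-0.1302  0.4657 -0.5228] M bin [0.0482 0.0311 0.0252]
-110 [154, 156, 155, 156, 152, 156, 151, 153, 152, 154, 157, 156, 154, 155, 156, 154, 155, 153, 153]
-107 [153, 156, 154, 155, 154, 156, 154, 157, 154, 156, 152, 156, 155, 151, 155, 153, 158, 153, 159]
-104 [152, 154, 152, 156, 155, 155, 156, 152, 154, 157, 154, 155, 155, 152, 158, 155, 154, 162, 18]
-101 [154, 155, 154, 156, 154, 156, 156, 156, 149, 155, 156, 154, 156, 157, 154, 157, 99, 16, 20]
-98 [155, 156, 153, 154, 154, 156, 156, 155, 156, 156, 156, 156, 154, 154, 158, 100, 14, 24, 18]
-95 [155, 155, 158, 156, 157, 155, 154, 153, 154, 157, 158, 151, 158, 159, 9, 25, 24, 16, 23]
-92 [148, 156, 151, 150, 156, 152, 156, 162, 143, 100, 124, 147, 159, 30, 24, 23, 13, 18, 21]
-89 [158, 158, 155, 151, 156, 156, 157, 72, 97, 102, 99, 156, 138, 20, 28, 23, 31, 29, 31]
-86 [155, 156, 156, 156, 155, 155, 59, 82, 101, 100, 100, 112, 9, 16, 20, 24, 16, 22, 20]
-83 [157, 153, 158, 156
[... 2536 characters left out ...]
0.01 ]), 0.48)]
top lid [(array([ 0.531, -0.186,  0.163]), 0.76)]
top cup [(array([ 0.554, -0.428,  0.022]), 0.59)]
top shaker [(array([ 0.457, -0.384,  0.075]), 0.71)]
top espresso [(array([0.627, 0.258, 0.032]), 0.83)]
wrist pin [(array([ 0.539, -0.043,  0.2  ]), 0.71), (array([0.448, 0.548, 0.013]), 0.61)]
wrist pin_head [(array([ 0.538, -0.041,  0.204]), 0.75), (array([0.446, 0.548, 0.007]), 0.47)]
wrist lid [(array([ 0.494, -0.132,  0.164]), 0.69)]
wrist cup [(array([ 0.538, -0.407,  0.034]), 0.75)]
wrist shaker [(array([ 0.46, -0.38,  0.05]), 0.85)]
wrist espresso [(array([0.626, 0.261, 0.032]), 0.71)]
[[312.5867 203.196 ]
 [328.2584 248.712 ]
 [378.7347 229.3581]
 [364.3846 183.5829]]
```

Run:
```python
from h import *
b=np.load("poses.npz")["b"];f=R.from_euler('z',b[2]).as_matrix();Ry=R.from_euler('y',-25,degrees=True).as_matrix()
xs=np.arange(-95,95,.5);ys=np.arange(-90,95,.5);X,Y=np.meshgrid(xs,ys)
Q=np.stack([X,Y,np.full_like(X,8)],-1).reshape(-1,3)/1000
P=(Q@Ry.T+[0,0,.1473])@f.T+[b[0],b[1],0]
w={}
for n in("w7","w21"):
    u=proj("wrist",P,load(n)).astype(np.float32).reshape(*X.shape,2)
    w[n]=cv2.remap(cv2.imread(f"pics/{n}.png"),u[...,0],u[...,1],1)
    g=cv2.cvtColor(w[n],cv2.COLOR_BGR2GRAY).astype(float)
    for y0 in(20,50):
        pr=g[np.abs(ys-y0)<4].mean(0)
        print(n,y0,"low",[(xs[i],int(pr[i])) for i in range(8,70,2)])
        d=np.abs(np.gradient(pr));k=[i for i in range(2,len(d)-2) if d[i]>5 and d[i]==d[i-2:i+3].max()];print(n,"edges",[(xs[i],round(d[i])) for i in k])
    pr=g[:,np.abs(xs+20)<5].mean(1);d=np.abs(np.gradient(pr));print(n,"y edges",[(ys[i],round(d[i])) for i in range(2,len(d)-2) if d[i]>6 and d[i]==d[i-2:i+3].max()])
```

```text
w7 20 low [(np.float64(-91.0), 172), (np.float64(-90.0), 173), (np.float64(-89.0), 160), (np.float64(-88.0), 120), (np.float64(-87.0), 111), (np.float64(-86.0), 112), (np.float64(-85.0), 113), (np.float64(-84.0), 114), (np.float64(-83.0), 111), (np.float64(-82.0), 108), (np.float64(-81.0), 112), (np.float64(-80.0), 116), (np.float64(-79.0), 116), (np.float64(-78.0), 114), (np.float64(-77.0), 113), (np.float64(-76.0), 110), (np.float64(-75.0), 108), (np.float64(-74.0), 106), (np.float64(-73.0), 102), (np.float64(-72.0), 101), (np.float64(-71.0), 104), (np.float64(-70.0), 109), (np.float64(-69.0), 113), (np.float64(-68.0), 114), (np.float64(-67.0), 115), (np.float64(-66.0), 111), (np.float64(-65.0), 109), (np.float64(-64.0), 106), (np.float64(-63.0), 102), (np.float64(-62.0), 99), (np.float64(-61.0), 112)]
w7 edges [(np.float64(-88.5), 20), (np.float64(-60.5), 12), (np.float64(-7.5), 27), (np.float64(-5.5), 7), (np.float64(8.0), 8), (np.float64(13.5), 21), (np.float64(50.0), 11), (np.float64(58.5), 13), (np.float64(79.0), 8), (np.float64(85.5), 11), (np.float64(89.5), 5)]
w7 50 low [(n
[... 2754 characters left out ...]
4.0), 98), (np.float64(-73.0), 96), (np.float64(-72.0), 94), (np.float64(-71.0), 94), (np.float64(-70.0), 96), (np.float64(-69.0), 98), (np.float64(-68.0), 103), (np.float64(-67.0), 105), (np.float64(-66.0), 103), (np.float64(-65.0), 100), (np.float64(-64.0), 97), (np.float64(-63.0), 91), (np.float64(-62.0), 80), (np.float64(-61.0), 102)]
w21 edges [(np.float64(-88.0), 15), (np.float64(-61.0), 15), (np.float64(-48.5), 6), (np.float64(22.0), 8), (np.float64(54.5), 7), (np.float64(58.0), 15), (np.float64(78.0), 8), (np.float64(85.0), 6), (np.float64(92.0), 6)]
w21 y edges [(np.float64(-86.5), 16), (np.float64(-67.5), 10), (np.float64(-65.5), 18), (np.float64(68.0), 12), (np.float64(88.5), 18)]
```

The lid has not moved: lip and frame edges agree to within 0.5 mm before and after. The head sits against the end knuckle (y 84–89 mm), the nose stands out at the far end, and the bystanders are where they were. Handing in.

```bash
python3 -c "
from bench import *
print(hand_in())"
```

```text
the job is handed in; nothing more can be done
None
```

I handed the job in at about 40 s of the 72 s: by measurement the lid is on the bin against the lip, the pin is through all five knuckles with its head against the end knuckle, and the cups and shaker haven't moved. The hand touched the pillar at about 4 N during the pin push before I backed off, the head push reached 6 N on the way in and 9 N at the final press, and I viewed 12 pictures against the limit of 10.

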